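Set out the vee blocks and sleeves for measuring

ROBOT

A 6-joint arm with a two-finger parallel gripper is mounted at the origin on the work surface. World frame = base frame: x ahead of the robot, y to its left, z up, the work surface at z = 0. Lengths are in m, angles in degrees, forces in N, time in s.
With the tool pointing down it reaches from about 0.25 to 0.725 m from the base axis. Payload 9.7 kg.
Tool frame: the origin (TCP) lies midway between the tips of the shut fingers; the grasp point (between the pads) lies 19 mm behind it; z points along the fingers, y is the line along which they close (so a half turn about z gives the same grasp; the last joint's range is limited). The gripper opens to 85 mm and grips with 20 to 120 N. Pads are 22 mm wide; open, the fingers measure 114 mm over their backs; the gripper's body (76 mm by 85 mm) begins 54 mm behind the grasp point. The pads swing forward as they close: fully open they stand 13 mm farther back than shut.
Start: joints at [65.89, 4.979, 10.078, 95.1, 0, 90], TCP at [0.225, 0.502, 0.231] pointing down, gripper open.
Joint ranges: [-179.16, 179.16], [-48.56, 103.87], [-65.8, 70.77], [-126.05, 130.52], [-82.76, 87.17], [-180, 180]. Speed limits (degrees/s): [127.2, 127.2, 147.25, 180, 180, 180].

INTERFACE

Orientations are given as [roll, pitch, yaw] about the fixed x, y, z axes, in that order (R = Rz(yaw) Ry(pitch) Rx(roll)).
In Python, from workcell import bot gives the robot as it stands. The module is installed in compiled form; this text tells all that it offers.
- The arm moves only by the tool send_rows, never from a script. Its argument "moves" is one flat list of numbers, 7 for each row, row after row: the shift along the world's x, y, z normalised to -1 to 1, where 1 is 0.025 m, then the turn, a rotation vector about the world's x, y, z normalised to -1 to 1, where 1 is 0.15 rad, then the closure, from -1 (fully open) to 1 (shut), so that 0 is half open. A call has 1 to 8 rows; each row shifts and turns the commanded pose from where the row before left it; what a row does not reach is not made up. A row lasts 1/8 s, in which the tool goes at most 62.5 mm and 10.7 degrees, less where a joint would pass 70% of its speed; a pose out of reach is approached as far as the arm can. A call with a number of a shift or a turn outside -1 to 1 is refused whole. A call with a gripper value outside its range is refused whole. The fingers move at their own pace and stop on an object; "squeeze" is the grip in N (left out, the last holds). Time passes only in rows, so rows that do not move let the fingers close. It gives the time, the measured TCP pose, the force, the opening and the grip force at its end, in the units of the state.
- bot.get_obs(): the state, without advancing time (a new reading comes with each control period).
- bot.camera(name): name is "scene" or "top" or "wrist"; returns a dict with "color" (480x640x3 uint8, red, green, blue), "camera_matrix" (3x3 intrinsics, pixels), "R" (3x3) and "t" (3): a world point X has camera coordinates R X + t. Camera axes: x right, y down, z forward; pixel columns grow to the right and rows downward; lengths in m; the calibration is good to about 2 mm. A picture is of the moment at which its call begins. There is no depth.
- bot.job_done(): hands the job in; it is judged then, once.
Trained networks look in the newest picture that a camera, given by its name, has taken for a name from the list of things; names that differ only in an ending like _2 or _b are one class to them, and where a whole thing is asked for, a point or a joint stands for the part that bears it (a point fixed in the world has none). Each returns a list of dicts, best first, with "p" (0 to 1); they miss things now and then, are a little off and sometimes report something else, mostly with a low value. They report only what shows in the picture. A call takes as long as a camera call.
- bot.boxes_of(camera, query): "extent" ([left, top, right, bottom] in pixels, round what is visible of it).
- bot.trace(camera, query): "region" (480x640 bool, what is visible of it) and "extent" ([left, top, right, bottom] in pixels, round what is visible of it).
- bot.landmark_of(camera, query): "pixel" ([column, row] in pixels: a listed point, or the origin of a listed thing).
The state is a dict: "time": time; "q": joint angles; "qd": joint speeds; "joint_efforts": joint torques, N m; "ee_pos": TCP position; "tcp_rot": TCP orientation; "wrist_force": force on the tool from outside, world axes, zero at the start; "torque": the same for the moment, N m; "opening": finger opening in m; "grasp_force": force on a finger pad.
Only numpy, scipy, OpenCV 4.12 (cv2) and the standard library are available. Lean on these libraries where they do the work, as an engineer would, in place of code of your own. Each camera call takes 0.05 s, during which the arm holds its last target. There are 200 camera calls.

TASK

Get the measuring job ready: tip every standing vee block over onto its side so that its V groove faces straight up (the blocks are too wide to grip, so push high on the grooved face), and only when all are down lay one steel sleeve from the tray lengthwise in each groove, seated in the V around the middle of the block's length. Once every block has its sleeve, carry the tray level by its handle, with all the remaining sleeves lying in it, onto the dark granite plate and set it down flat, centred on the plate and with its sides square to it. Do not disturb the cup, the caliper or the oil bottle.

Things in the scene. Friction and masses are not known exactly. Their poses are not given: they have to be found in the camera images.
- vee0: vee block (may be absent), left (+y): aluminium prism 88 x 88 mm in section, 160 mm long, 0.6 to 1.1 kg, standing on end. Origin: centre of the end it stands on; z along its length, up while standing. Its face at -x (44 mm from the z axis, towards the robot) has a 90 degree V groove along its length, 36 mm wide, 18 mm deep, centred on y = 0
- vee1: vee block (may be absent), middle: same block and axes as vee0. A standing block tips when pushed above about 120 mm up and falls by itself once its top has moved about 90 mm. On its side with the groove up (-x up) it is 88 mm high and its origin is 44 mm above the table
- vee2: vee block (may be absent), right (-y): same block and axes as vee0. A sleeve seated at the middle of the groove has its centre at block x = -54, y = 0, z = 80 mm, which is 98 mm above the table when the block lies groove up; it stands out 30 mm above the flats beside the groove
- sleeve0: plain round steel sleeve, diameter 40 mm, 60 mm long, about 0.15 kg; origin at its centre, x along its axis. It starts lying loose in the tray, axis along the tray's x; it can roll when not between ribs or in a groove
- sleeve1: plain round steel sleeve, diameter 40 mm, 60 mm long, about 0.15 kg; origin at its centre, x along its axis. It starts lying loose in the tray, axis along the tray's x; it can roll when not between ribs or in a groove
- sleeve2: plain round steel sleeve, diameter 40 mm, 60 mm long, about 0.15 kg; origin at its centre, x along its axis. It starts lying loose in the tray, axis along the tray's x; it can roll when not between ribs or in a groove
- sleeve3: plain round steel sleeve, diameter 40 mm, 60 mm long, about 0.15 kg; origin at its centre, x along its axis. It starts lying loose in the tray, axis along the tray's x; it can roll when not between ribs or in a groove
- tray: open grey tray, 180 (x) x 206 (y) x 30 mm high, walls 4 mm, 0.28 to 0.46 kg empty; origin: centre of its underside. A black upright handle plate (30 mm along x, 14 mm thick in y) on its centre rises to 68 mm above the underside: pinch it across y. Along y = +53 and -53 mm, 5 mm ribs keep the sleeves from rolling: two lie in line in each, at x about +46 and -46 mm, centres 24 mm up
- plate: fixed dark granite plate, 200 (x) x 226 (y) x 25 mm high; origin: centre of its underside, top 25 mm higher, sides along its x and y
- cup: bystander: white plastic cup, 72 mm wide, 85 mm high, origin under its centre
- caliper: bystander: digital caliper lying flat, about 200 mm long along its y, 12 mm high, origin under its centre
- oiler: bystander: small white oil bottle, 48 mm wide, 120 mm high, origin under its centre

How it is judged (in metres and radians):
On the way, in this order (a step that is already met when the one before it is completed fails the run):
1. every vee block present lies on its side with its groove facing up (within 0.1 rad) (angle between each of vee0, vee1, vee2's own x axis and vertical above 3.04 rad), for 0.2 s.
2. a sleeve lies seated in the groove of every vee block present, its centre within 25 mm of the middle of the block's length, while the blocks still lie groove up (all of step 1 and ((y of sleeve0 in the frame of vee0 between -0.004 and 0.004 m and x of sleeve0 in the frame of vee0 between -0.059 and -0.05 m and z of sleeve0 in the frame of vee0 between 0.055 and 0.105 m and angle between the x axis of sleeve0 and the z axis of vee0, either way round below 0.12 rad) or (y of sleeve1 in the frame of vee0 between -0.004 and 0.004 m and x of sleeve1 in the frame of vee0 between -0.059 and -0.05 m and z of sleeve1 in the frame of vee0 between 0.055 and 0.105 m and angle between the x axis of sleeve1 and the z axis of vee0, either way round below 0.12 rad) or (y of sleeve2 in the frame of vee0 between -0.004 and 0.004 m and x of sleeve2 in the frame of vee0 between -0.059 and -0.05 m and z of sleeve2 in the frame of vee0 between 0.055 and 0.105 m and angle between the x axis of sleeve2 and the z axis of vee0, either way round below 0.12 rad) or (y of sleeve3 in the frame of vee0 between -0.004 and 0.004 m and x of sleeve3 in the frame of vee0 between -0.059 and -0.05 m and z of sleeve3 in the frame of vee0 between 0.055 and 0.105 m and angle between the x axis of sleeve3 and the z axis of vee0, either way round below 0.12 rad)) and ((y of sleeve0 in the frame of vee1 between -0.004 and 0.004 m and x of sleeve0 in the frame of vee1 between -0.059 and -0.05 m and z of sleeve0 in the frame of vee1 between 0.055 and 0.105 m and angle between the x axis of sleeve0 and the z axis of vee1, either way round below 0.12 rad) or (y of sleeve1 in the frame of vee1 between -0.004 and 0.004 m and x of sleeve1 in the frame of vee1 between -0.059 and -0.05 m and z of sleeve1 in the frame of vee1 between 0.055 and 0.105 m and angle between the x axis of sleeve1 and the z axis of vee1, either way round below 0.12 rad) or (y of sleeve2 in the frame of vee1 between -0.004 and 0.004 m and x of sleeve2 in the frame of vee1 between -0.059 and -0.05 m and z of sleeve2 in the frame of vee1 between 0.055 and 0.105 m and angle between the x axis of sleeve2 and the z axis of vee1, either way round below 0.12 rad) or (y of sleeve3 in the frame of vee1 between -0.004 and 0.004 m and x of sleeve3 in the frame of vee1 between -0.059 and -0.05 m and z of sleeve3 in the frame of vee1 between 0.055 and 0.105 m and angle between the x axis of sleeve3 and the z axis of vee1, either way round below 0.12 rad)) and ((y of sleeve0 in the frame of vee2 between -0.004 and 0.004 m and x of sleeve0 in the frame of vee2 between -0.059 and -0.05 m and z of sleeve0 in the frame of vee2 between 0.055 and 0.105 m and angle between the x axis of sleeve0 and the z axis of vee2, either way round below 0.12 rad) or (y of sleeve1 in the frame of vee2 between -0.004 and 0.004 m and x of sleeve1 in the frame of vee2 between -0.059 and -0.05 m and z of sleeve1 in the frame of vee2 between 0.055 and 0.105 m and angle between the x axis of sleeve1 and the z axis of vee2, either way round below 0.12 rad) or (y of sleeve2 in the frame of vee2 between -0.004 and 0.004 m and x of sleeve2 in the frame of vee2 between -0.059 and -0.05 m and z of sleeve2 in the frame of vee2 between 0.055 and 0.105 m and angle between the x axis of sleeve2 and the z axis of vee2, either way round below 0.12 rad) or (y of sleeve3 in the frame of vee2 between -0.004 and 0.004 m and x of sleeve3 in the frame of vee2 between -0.059 and -0.05 m and z of sleeve3 in the frame of vee2 between 0.055 and 0.105 m and angle between the x axis of sleeve3 and the z axis of vee2, either way round below 0.12 rad))), for 0.2 s.
3. the tray stands flat on the granite plate, centred within 25 mm along each side (x of tray in the frame of plate between -0.025 and 0.025 m and y of tray in the frame of plate between -0.025 and 0.025 m and z of tray in the frame of plate between 0.021 and 0.029 m), for 0.2 s.
At the end, for the whole second after the job is handed in: Every block lies groove up (0.1 rad) with one sleeve seated (4 mm) within 25 mm of its middle; the other sleeves lie in the tray; the tray stands flat on the plate, centred within 25 mm along each side and square within 0.2 rad; all at rest (all of step 2 and all of step 3 and ((x of sleeve0 in the frame of tray between -0.085 and 0.085 m and y of sleeve0 in the frame of tray between -0.1 and 0.1 m and z of sleeve0 in the frame of tray between 0.01 and 0.04 m) or (y of sleeve0 in the frame of vee0 between -0.004 and 0.004 m and x of sleeve0 in the frame of vee0 between -0.059 and -0.05 m and z of sleeve0 in the frame of vee0 between 0.055 and 0.105 m and angle between the x axis of sleeve0 and the z axis of vee0, either way round below 0.12 rad) or (y of sleeve0 in the frame of vee1 between -0.004 and 0.004 m and x of sleeve0 in the frame of vee1 between -0.059 and -0.05 m and z of sleeve0 in the frame of vee1 between 0.055 and 0.105 m and angle between the x axis of sleeve0 and the z axis of vee1, either way round below 0.12 rad) or (y of sleeve0 in the frame of vee2 between -0.004 and 0.004 m and x of sleeve0 in the frame of vee2 between -0.059 and -0.05 m and z of sleeve0 in the frame of vee2 between 0.055 and 0.105 m and angle between the x axis of sleeve0 and the z axis of vee2, either way round below 0.12 rad)) and ((x of sleeve1 in the frame of tray between -0.085 and 0.085 m and y of sleeve1 in the frame of tray between -0.1 and 0.1 m and z of sleeve1 in the frame of tray between 0.01 and 0.04 m) or (y of sleeve1 in the frame of vee0 between -0.004 and 0.004 m and x of sleeve1 in the frame of vee0 between -0.059 and -0.05 m and z of sleeve1 in the frame of vee0 between 0.055 and 0.105 m and angle between the x axis of sleeve1 and the z axis of vee0, either way round below 0.12 rad) or (y of sleeve1 in the frame of vee1 between -0.004 and 0.004 m and x of sleeve1 in the frame of vee1 between -0.059 and -0.05 m and z of sleeve1 in the frame of vee1 between 0.055 and 0.105 m and angle between the x axis of sleeve1 and the z axis of vee1, either way round below 0.12 rad) or (y of sleeve1 in the frame of vee2 between -0.004 and 0.004 m and x of sleeve1 in the frame of vee2 between -0.059 and -0.05 m and z of sleeve1 in the frame of vee2 between 0.055 and 0.105 m and angle between the x axis of sleeve1 and the z axis of vee2, either way round below 0.12 rad)) and ((x of sleeve2 in the frame of tray between -0.085 and 0.085 m and y of sleeve2 in the frame of tray between -0.1 and 0.1 m and z of sleeve2 in the frame of tray between 0.01 and 0.04 m) or (y of sleeve2 in the frame of vee0 between -0.004 and 0.004 m and x of sleeve2 in the frame of vee0 between -0.059 and -0.05 m and z of sleeve2 in the frame of vee0 between 0.055 and 0.105 m and angle between the x axis of sleeve2 and the z axis of vee0, either way round below 0.12 rad) or (y of sleeve2 in the frame of vee1 between -0.004 and 0.004 m and x of sleeve2 in the frame of vee1 between -0.059 and -0.05 m and z of sleeve2 in the frame of vee1 between 0.055 and 0.105 m and angle between the x axis of sleeve2 and the z axis of vee1, either way round below 0.12 rad) or (y of sleeve2 in the frame of vee2 between -0.004 and 0.004 m and x of sleeve2 in the frame of vee2 between -0.059 and -0.05 m and z of sleeve2 in the frame of vee2 between 0.055 and 0.105 m and angle between the x axis of sleeve2 and the z axis of vee2, either way round below 0.12 rad)) and ((x of sleeve3 in the frame of tray between -0.085 and 0.085 m and y of sleeve3 in the frame of tray between -0.1 and 0.1 m and z of sleeve3 in the frame of tray between 0.01 and 0.04 m) or (y of sleeve3 in the frame of vee0 between -0.004 and 0.004 m and x of sleeve3 in the frame of vee0 between -0.059 and -0.05 m and z of sleeve3 in the frame of vee0 between 0.055 and 0.105 m and angle between the x axis of sleeve3 and the z axis of vee0, either way round below 0.12 rad) or (y of sleeve3 in the frame of vee1 between -0.004 and 0.004 m and x of sleeve3 in the frame of vee1 between -0.059 and -0.05 m and z of sleeve3 in the frame of vee1 between 0.055 and 0.105 m and angle between the x axis of sleeve3 and the z axis of vee1, either way round below 0.12 rad) or (y of sleeve3 in the frame of vee2 between -0.004 and 0.004 m and x of sleeve3 in the frame of vee2 between -0.059 and -0.05 m and z of sleeve3 in the frame of vee2 between 0.055 and 0.105 m and angle between the x axis of sleeve3 and the z axis of vee2, either way round below 0.12 rad)) and angle between the x axis of tray and the x axis of plate, either way round below 0.2 rad and angle between tray's own z axis and vertical below 0.06 rad and linear speed of each of tray, sleeve0, sleeve1, sleeve2, sleeve3, vee0, vee1, vee2 below 0.02 m/s); the robot touches nothing.
It fails at once if the tray is tipped by more than 0.35 rad (angle between tray's own z axis and vertical above 0.35 rad).
It fails at once if the cup is shifted by more than 30 mm or knocked over (distance of cup from where it was at the start of the episode above 0.03 m or angle between cup's own z axis and vertical above 0.5 rad).
It fails at once if the caliper is shifted by more than 30 mm or knocked over (distance of caliper from where it was at the start of the episode above 0.03 m or angle between caliper's own z axis and vertical above 0.5 rad).
It fails at once if the oiler is shifted by more than 30 mm or knocked over (distance of oiler from where it was at the start of the episode above 0.03 m or angle between oiler's own z axis and vertical above 0.5 rad).
Of vee0, vee1, vee2 only 2 to 3 are there at a start; the rules pass over those that are not, and their reading is None.
At some moment in a run one of vee0, vee1, vee2 may be knocked a few centimetres aside while the robot is not near it.
It also fails if it takes over 210 s, if anything falls off the work surface, if the arm or the gripper's body presses on something with over 40 N, if the wrist force passes 120 N, or if a joint passes its speed limit or range.

## Working session

There is one attempt and no reset: what is moved stays moved. The work goes in short steps, Python scripts to look and compute and a tool call to move; the robot and the scene stay as the last step left them, time stands still between calls to the robot, and variables do not carry over. Pictures are saved under pics/ and viewed, at most 14 in all, crops included, and the job is handed in when it is done.

Besides the shell and the picture viewer there is one more tool, called after ">>>" by a JSON object that holds its "api" and its "payload", one argument or row to a line. send_rows: Moves the arm, as the interface text tells. Its arguments: {"type":"object","properties":{"moves":{"type":"array"},"squeeze":{"type":"number"}},"required":["moves"]}

```bash
mkdir -p pics; cat > h.py <<'E'
from workcell import bot
import numpy as np, cv2
def ray(c,px,z):
    K,R,t=[np.array(c[k]) for k in("camera_matrix","R","t")]
    d=R.T@np.linalg.solve(K,[px[0],px[1],1.]); o=-R.T@t
    return o+d*(z-o[2])/d[2]
def proj(c,X):
    K,R,t=[np.array(c[k]) for k in("camera_matrix","R","t")]
    p=K@(R@np.array(X)+t); return p[:2]/p[2]
def snap(name,fn=None):
    c=bot.camera(name)
    if fn: cv2.imwrite('pics/'+fn,c["color"][:,:,::-1])
    return c
E
python3 - <<'E'
from h import *
np.set_printoptions(precision=3,suppress=True)
o=bot.get_obs(); print(o["ee_pos"],o["tcp_rot"],o["opening"],o["time"])
for n in("top","scene"):
    c=snap(n,n+'1.png'); print(n,-np.array(c["R"]).T@c["t"])
    for q in("vee0","sleeve0","tray","plate","cup","caliper","oiler"):
        for b in bot.landmark_of(n,q)[:5]:
            print(q,round(b["p"],2),np.array(b["pixel"]).round(),ray(c,b["pixel"],{"sleeve0":.024}.get(q,0)))
    for b in bot.boxes_of(n,"vee0")[:4]: print("box",b["p"],b["extent"])
E
```

```text
[0.225 0.502 0.231] [-179.925   -0.001  155.888] 0.08552902502921729 0.0
top [0.259 0.007 1.551]
vee0 0.57 [326. 280.] [0.475 0.001 0.   ]
vee0 0.56 [273. 289.] [0.447 0.136 0.   ]
vee0 0.56 [378. 293.] [ 0.446 -0.13   0.   ]
vee0 0.26 [193. 288.] [0.442 0.337 0.   ]
sleeve0 0.91 [489. 275.] [ 0.497 -0.401  0.024]
sleeve0 0.85 [443. 275.] [ 0.493 -0.289  0.024]
sleeve0 0.83 [497. 309.] [ 0.413 -0.419  0.024]
tray 0.69 [472. 295.] [ 0.448 -0.365  0.   ]
plate 0.73 [195. 288.] [0.442 0.331 0.   ]
cup 0.7 [303. 167.] [0.771 0.071 0.   ]
caliper 0.75 [375. 174.] [ 0.757 -0.118  0.   ]
oiler 0.55 [190. 205.] [0.658 0.362 0.   ]
oiler 0.54 [490. 275.] [ 0.5   -0.411  0.   ]
box 0.86 [248.0, 262.1, 290.6, 307.4]
box 0.81 [358.1, 259.1, 405.4, 311.7]
box 0.67 [308.2, 248.9, 352.9, 299.2]
scene [ 1.113 -1.022  0.766]
vee0 0.89 [295. 223.] [0.45  0.138 0.   ]
vee0 0.8 [278. 247.] [ 0.469 -0.001  0.   ]
vee0 0.78 [249. 272.] [ 0.46  -0.133  0.   ]
sleeve0 0.89 [162. 326.] [ 0.415 -0.413  0.024]
sleeve0 0.87 [197. 332.] [ 0.499 -0.399  0.024]
sleeve0 0.85 [185. 298.] [ 0.4   -0.314  0.024]
sleeve0 0.74 [221. 305.] [ 0.492 -0.3    0.024]
tray 0.55 [193. 323.] [ 0.451 -0.356  0.   ]
plate 0.79 [321. 194.] [0.437 0.344 0.   ]
plate 0.58 [392. 259.] [0.777 0.074 0.   ]
cup 0.87 [394. 256.] [0.778 0.089 0.   ]
caliper 0.84 [354. 296.] [ 0.747 -0.116  0.   ]
oiler 0.87 [388. 200.] [0.654 0.388 0.   ]
box 0.88 [254.4, 187.0, 303.7, 262.3]
box 0.74 [271.8, 167.0, 312.3, 232.7]
box 0.73 [218.5, 207.8, 273.6, 284.3]
```

View pics/top1.png

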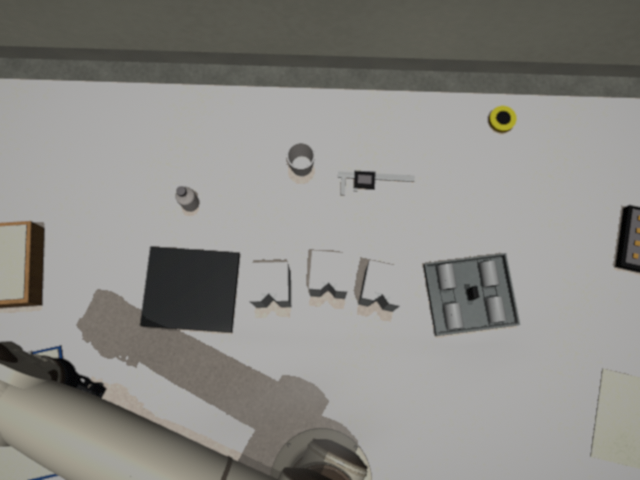

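View pics/scene1.png

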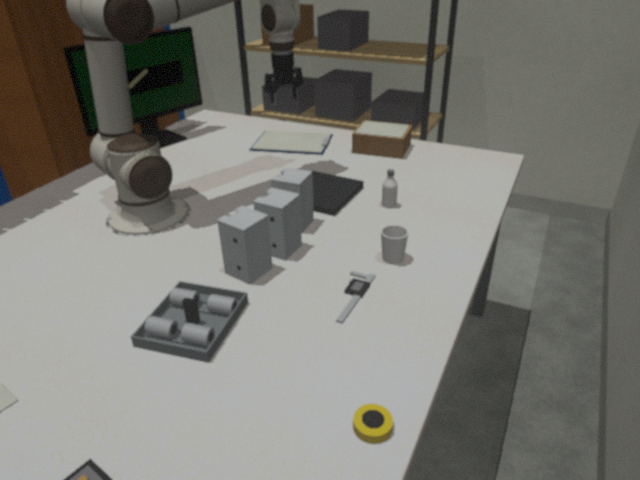

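The top view shows three standing blocks near (270,285), (327,275) and (378,287). The right one is turned about -14°. The tray is at (472,295), the plate at (192,290), and the cup, caliper and oiler are beyond them. The scene view agrees. Next I zoom in for the block yaws.

```bash
python3 - <<'E'
from h import *
im=cv2.imread('pics/top1.png')[235:325,235:415]
cv2.imwrite('pics/crop1.png',cv2.resize(im,None,fx=4.4,fy=4.4,interpolation=cv2.INTER_CUBIC))
E
```

```text
(no output)
```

View pics/crop1.png

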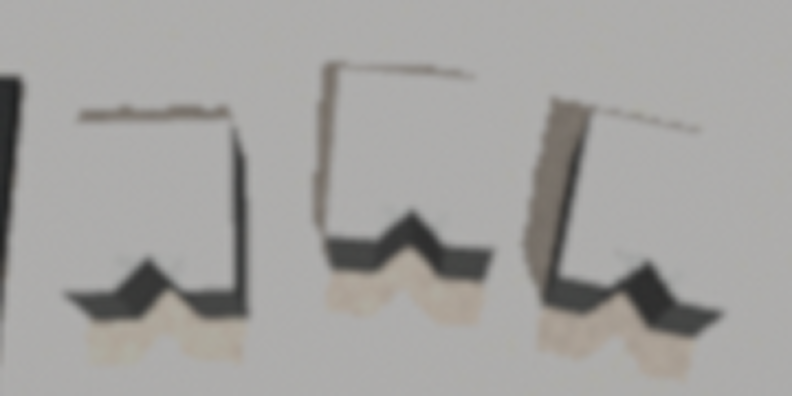

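```bash
python3 - <<'E'
from h import *
c=bot.camera("top")
for a,b in(((65,292),(235,290)),((325,240),(493,250)),((558,278),(722,314))):
    A,B=[ray(c,(235+p[0]/4.4,235+p[1]/4.4),.16)[:2] for p in(a,b)]
    d=A-B; y=np.arctan2(-d[0],d[1]); m=(A+B)/2
    print(np.linalg.norm(d),np.degrees(y),"face mid",m,"centre",m+.044*np.array([np.cos(y),np.sin(y)]))
print(bot.get_obs()["q"])
E
```

```text
0.0867687785216888 2.530306534763208 face mid [0.39951952 0.12920414] centre [0.44347662 0.13114664]
0.08619150607830406 -1.5599367695941084 face mid [ 0.42732862 -0.00219663] centre [ 0.47131232 -0.00339443]
0.08525928616989194 -10.56165522547729 face mid [ 0.40508636 -0.12070355] centre [ 0.44834092 -0.12876847]
[6.58907288e+01 4.97698690e+00 1.00774723e+01 9.51004161e+01
 1.27533118e-03 9.00009762e+01]
```

>>> {"api": "send_rows", "payload": {
  "moves": [0.3,-0.94,0,0,0,0.2,-0.2,0.3,-0.94,0,0,0,0.2,-0.2,0.3,-0.94,0,0,0,0.2,-0.2,0.3,-0.94,0,0,0,0.2,-0.2,0.3,-0.94,0,0,0,0.2,-0.2,0.3,-0.94,0,0,0,0.2,-0.2,0.3,-0.94,0,0,0,0.2,-0.2,0.3,-0.94,0,0,0,0.2,-0.2],
  "squeeze": 40
}}

```text
time: 1.95
ee_pos: [0.2848, 0.3133, 0.2314]
tcp_rot: [180.0, 0.0, 169.7]
wrist_force: [0.1, 0.5, -0.0]
opening: 0.0511
grasp_force: 0.0
```

>>> {"api": "send_rows", "payload": {
  "moves": [0.3,-0.94,0,0,0,0.2,-0.2,0.3,-0.94,0,0,0,0.2,-0.2,0.3,-0.94,0,0,0,0.2,-0.2,0.3,-0.94,0,0,0,0.2,-0.2,0.3,-0.94,0,0,0,0.2,-0.2,0.3,-0.94,0,0,0,0.2,-0.2,0.3,-0.94,0,0,0,0.2,-0.2,0.3,-0.94,0,0,0,0.0,-0.2]
}}

```text
time: 2.95
ee_pos: [0.3448, 0.1253, 0.2314]
tcp_rot: [180.0, 0.0, -178.3]
wrist_force: [0.3, 0.5, 0.2]
opening: 0.0514
grasp_force: 0.0
```

>>> {"api": "send_rows", "payload": {
  "moves": [0,0,-0.9,0,0,0,-0.2,0,0,-0.9,0,0,0,-0.2,0,0,-0.9,0,0,0,-0.2,0,0,-0.9,0,0,0,-0.2,0,0,0,0,0,0,-0.2]
}}

```text
time: 3.58
ee_pos: [0.3439, 0.1257, 0.1402]
tcp_rot: [-180.0, -0.1, -178.3]
wrist_force: [-0.7, 0.6, 0.9]
opening: 0.0513
grasp_force: 0.0
```

>>> {"api": "send_rows", "payload": {
  "moves": [0.7,0.03,0,0,0,0,-0.2,0.7,0.03,0,0,0,0,-0.2,0.4,0.02,0.1,0,0,0,-0.2,0.4,0.02,0.1,0,0,0,-0.2,0.4,0.02,0.12,0,0,0,-0.2,0.4,0.02,0.12,0,0,0,-0.2]
}}

```text
time: 4.32
ee_pos: [0.4202, 0.1296, 0.1528]
tcp_rot: [180.0, 0.0, -178.3]
wrist_force: [-1.6, 0.2, 2.1]
opening: 0.0514
grasp_force: 1.2
```

>>> {"api": "send_rows", "payload": {
  "moves": [0.4,0.02,0.12,0,0,0,-0.2,0.4,0.02,0.12,0,0,0,-0.2,0.4,0.02,0.12,0,0,0,-0.2,0.4,0.02,0.12,0,0,0,-0.2]
}}

```text
time: 4.82
ee_pos: [0.4604, 0.1315, 0.1643]
tcp_rot: [-180.0, -0.0, -178.3]
wrist_force: [-0.1, 0.3, -1.2]
opening: 0.0511
grasp_force: 0.1
```

```bash
python3 - <<'E'
from h import *
c=snap("scene",'s2.png'); im=cv2.imread('pics/s2.png')[120:330,180:440]
cv2.imwrite('pics/s2.png',cv2.resize(im,None,fx=2.8,fy=2.8,interpolation=cv2.INTER_CUBIC))
E
```

```text
(no output)
```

View pics/s2.png

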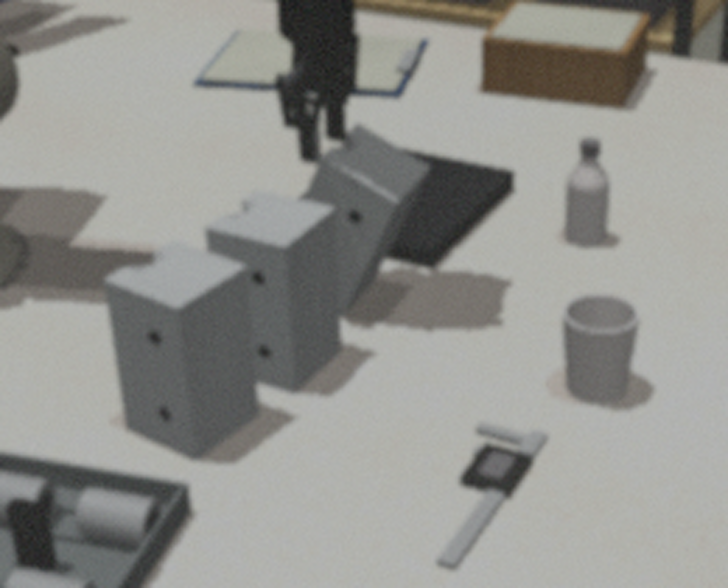

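The left block is tipping cleanly. I finish that push, back off and move to the middle block.

>>> {"api": "send_rows", "payload": {
  "moves": [0.4,0.02,0.1,0,0,0,-0.2,0.4,0.02,0.1,0,0,0,-0.2,0,0,0,0,0,0,-0.2,-0.84,0,0.4,0,0,0,-0.2,-0.84,0,0,0,0,0,-0.2,-0.84,0,0,0,0,0,-0.2,-0.84,0,0,0,0,0,-0.2,-0.84,0,0,0,0,0,-0.2]
}}

```text
time: 5.88
ee_pos: [0.3738, 0.1325, 0.1793]
tcp_rot: [180.0, 0.0, -178.3]
wrist_force: [0.0, -0.3, 0.5]
opening: 0.0513
grasp_force: 0.0
```

>>> {"api": "send_rows", "payload": {
  "moves": [0,-0.9,0,0,0,0,-0.2,0,-0.9,0,0,0,-0.1,-0.2,0,-0.9,0,0,0,-0.1,-0.2,0,-0.9,0,0,0,-0.1,-0.2,0,-0.9,0,0,0,-0.1,-0.2,0,-0.9,-0.6,0,0,0,-0.2,0,0,-0.8,0,0,0,-0.2,0,0,0,0,0,0,-0.2]
}}

```text
time: 6.88
ee_pos: [0.3738, -0.0027, 0.1433]
tcp_rot: [-180.0, -0.1, 178.2]
wrist_force: [-0.6, 0.2, 1.4]
opening: 0.0511
grasp_force: 0.0
```

```bash
python3 - <<'E'
from h import *
c=snap("top",'t3.png'); im=cv2.imread('pics/t3.png')[150:350,130:430]
cv2.imwrite('pics/t3.png',cv2.resize(im,None,fx=2.6,fy=2.6,interpolation=cv2.INTER_CUBIC))
E
```

```text
(no output)
```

View pics/t3.png

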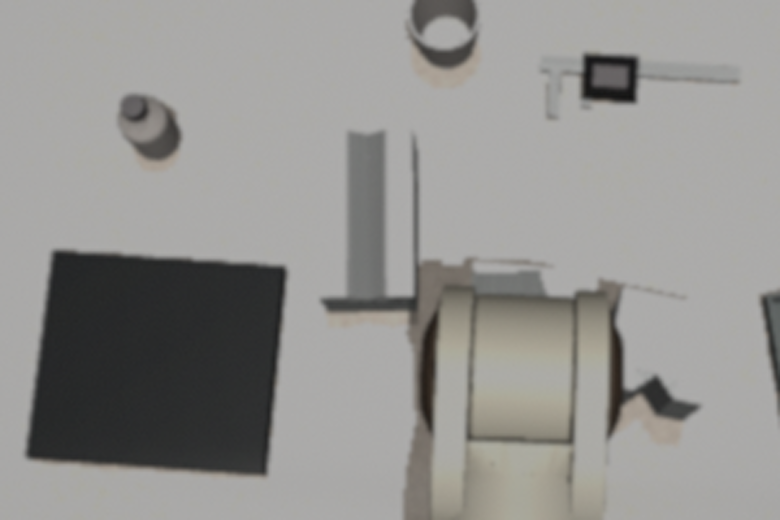

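The left block lies with its groove up at about (365,215) in this crop. Next is the middle block, then the move to the right one.

>>> {"api": "send_rows", "payload": {
  "moves": [0.7,-0.02,0,0,0,0,-0.2,0.7,-0.02,0,0,0,0,-0.2,0.4,-0.01,0.1,0,0,0,-0.2,0.4,-0.01,0.1,0,0,0,-0.2,0.4,-0.01,0.12,0,0,0,-0.2,0.4,-0.01,0.12,0,0,0,-0.2,0.4,-0.01,0.12,0,0,0,-0.2,0.4,-0.01,0.12,0,0,0,-0.2]
}}

```text
time: 7.92
ee_pos: [0.4705, -0.005, 0.1615]
tcp_rot: [180.0, 0.0, 178.2]
wrist_force: [-1.3, -0.7, 0.1]
opening: 0.0512
grasp_force: 0.5
```

>>> {"api": "send_rows", "payload": {
  "moves": [0.4,-0.01,0.12,0,0,0,-0.2,0.4,-0.01,0.12,0,0,0,-0.2,0.4,-0.01,0.1,0,0,0,-0.2,0.4,-0.01,0.1,0,0,0,-0.2,0,0,0,0,0,0,-0.2,-0.8,0,0.4,0,0,0,-0.2,-0.9,0,0,0,0,0,-0.2,-0.9,0,0,0,0,0,-0.2]
}}

```text
time: 8.93
ee_pos: [0.4438, -0.006, 0.1823]
tcp_rot: [180.0, 0.0, 178.2]
wrist_force: [0.4, 0.1, 0.5]
opening: 0.0512
grasp_force: 0.0
```

>>> {"api": "send_rows", "payload": {
  "moves": [-0.9,0,0,0,0,0,-0.2,-0.9,0,0,0,0,0,-0.2,-0.9,0,0,0,0,0,-0.2,-0.9,-0.9,0,0,0,-0.25,-0.2,0,-0.9,-0.4,0,0,-0.25,-0.2,0,-0.9,-0.6,0,0,-0.25,-0.2,0,-0.9,-0.6,0,0,-0.25,-0.2,0,-0.5,0,0,0,0,-0.2]
}}

```text
time: 9.93
ee_pos: [0.3539, -0.1091, 0.1415]
tcp_rot: [180.0, -0.1, 169.6]
wrist_force: [-0.2, 0.6, 0.1]
opening: 0.0516
grasp_force: 0.0
```

```bash
python3 - <<'E'
from h import *
c=snap("scene")
for n in ("scene",):
  for b in bot.boxes_of(n,"vee0"): print(b)
print(bot.get_obs()["ee_pos"],bot.get_obs()["tcp_rot"])
E
```

```text
{'extent': [300.4, 195.4, 363.5, 241.0], 'p': 0.92}
{'extent': [287.5, 219.5, 359.0, 275.6], 'p': 0.78}
{'extent': [218.4, 207.7, 274.3, 285.1], 'p': 0.64}
[ 0.35456579 -0.10911037  0.14267244] [-1.79997138e+02  5.85070246e-03  1.69602022e+02]
```

>>> {"api": "send_rows", "payload": {
  "moves": [0.7,-0.13,0,0,0,0,-0.2,0.7,-0.13,0,0,0,0,-0.2,0.4,-0.075,0.1,0,0,0,-0.2,0.4,-0.075,0.1,0,0,0,-0.2,0.4,-0.075,0.12,0,0,0,-0.2,0.4,-0.075,0.12,0,0,0,-0.2,0.4,-0.075,0.12,0,0,0,-0.2,0.4,-0.075,0.12,0,0,0,-0.2]
}}

```text
time: 11.02
ee_pos: [0.4505, -0.1264, 0.1594]
tcp_rot: [180.0, 0.0, 169.6]
wrist_force: [-0.7, 0.1, -0.4]
opening: 0.0516
grasp_force: 0.4
```

>>> {"api": "send_rows", "payload": {
  "moves": [0.4,-0.075,0.12,0,0,0,-0.2,0.4,-0.075,0.12,0,0,0,-0.2,0.4,-0.075,0.1,0,0,0,-0.2,0.4,-0.075,0.1,0,0,0,-0.2,0,0,0,0,0,0,-0.2,-0.8,0.1,0.8,0,0,0,-0.2,-0.9,0.1,0.8,0,0,0,-0.2,-0.9,0.1,0.5,0,0,0,-0.2]
}}

```text
time: 12.02
ee_pos: [0.4239, -0.1261, 0.2237]
tcp_rot: [-180.0, 0.0, 169.6]
wrist_force: [-0.1, -0.5, -0.1]
opening: 0.051
grasp_force: 0.0
```

>>> {"api": "send_rows", "payload": {
  "moves": [-0.9,0,0.5,0,0,0,-0.5,-0.9,0,0.5,0,0,0,-0.5,-0.9,0,0,0,0,0,-0.5,-0.9,0,0,0,0,0,-0.5,-0.9,0,0,0,0,0,-0.5,0,0,0,0,0,0,-0.5]
}}

```text
time: 12.78
ee_pos: [0.3114, -0.1262, 0.2483]
tcp_rot: [-180.0, 0.1, 169.6]
wrist_force: [0.6, -0.1, 0.0]
opening: 0.0641
grasp_force: 0.0
```

```bash
python3 - <<'E'
from h import *
np.set_printoptions(precision=3,suppress=True)
c=snap("top",'t4.png'); im=cv2.imread('pics/t4.png')[150:350,235:530]
cv2.imwrite('pics/t4.png',cv2.resize(im,None,fx=2.6,fy=2.6,interpolation=cv2.INTER_CUBIC))
for n in("top","scene"):
    c=snap(n)
    for q in("vee0","sleeve0","tray","plate"):
        for b in bot.landmark_of(n,q)[:5]:
            print(n,q,round(b["p"],2),np.array(b["pixel"]).round(),ray(c,b["pixel"],{"vee0":.044,"sleeve0":.024}.get(q,0)))
E
```

```text
top vee0 0.93 [273. 269.] [0.49  0.133 0.044]
top vee0 0.8 [381. 269.] [ 0.499 -0.131  0.044]
top vee0 0.7 [332. 256.] [ 0.526 -0.009  0.044]
top vee0 0.65 [473. 294.] [ 0.445 -0.357  0.044]
top sleeve0 0.8 [490. 274.] [ 0.499 -0.405  0.024]
top sleeve0 0.8 [498. 309.] [ 0.412 -0.423  0.024]
top sleeve0 0.77 [445. 275.] [ 0.492 -0.293  0.024]
top sleeve0 0.61 [457. 318.] [ 0.388 -0.322  0.024]
top tray 0.9 [471. 294.] [ 0.451 -0.362  0.   ]
top plate 0.83 [192. 288.] [0.444 0.34  0.   ]
scene vee0 0.94 [297. 239.] [ 0.532 -0.002  0.044]
scene vee0 0.58 [309. 211.] [0.491 0.152 0.044]
scene vee0 0.55 [262. 263.] [ 0.505 -0.138  0.044]
scene sleeve0 0.85 [186. 299.] [ 0.403 -0.315  0.024]
scene sleeve0 0.6 [219. 303.] [ 0.485 -0.296  0.024]
scene sleeve0 0.59 [160. 326.] [ 0.411 -0.415  0.024]
scene sleeve0 0.56 [198. 334.] [ 0.505 -0.402  0.024]
scene tray 0.6 [194. 326.] [ 0.46  -0.363  0.   ]
scene plate 0.76 [324. 198.] [0.459 0.324 0.   ]
scene plate 0.63 [392. 259.] [0.776 0.073 0.   ]
```

View pics/t4.png

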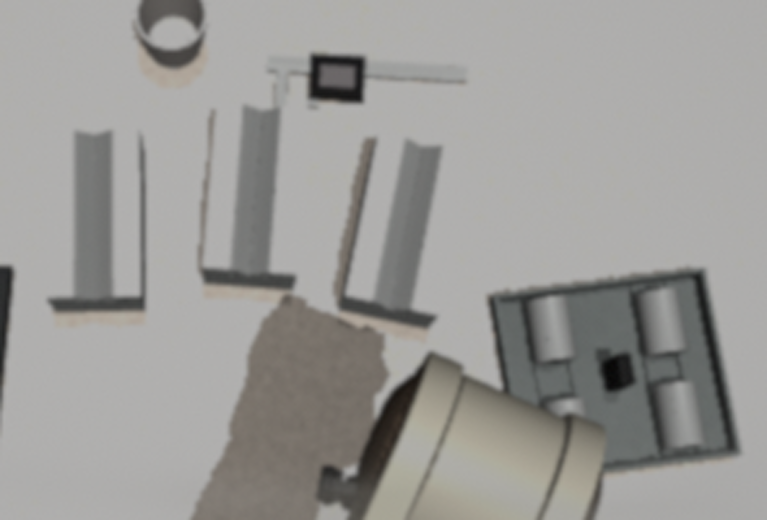

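All three blocks lie groove up in the top view, with groove centres at about (93,215), (256,190) and (410,225) in the crop. Next I look at the tray from above with the wrist camera.

>>> {"api": "send_rows", "payload": {
  "moves": [0.5,-0.9,0.3,0,0,0.23,-0.5,0.5,-0.9,0.3,0,0,0.23,-0.5,0.5,-0.9,0.3,0,0,0.23,-0.5,0.5,-0.9,0.3,0,0,0.23,-0.5,0.5,-0.9,0.3,0,0,0.23,-0.5,0.5,-0.9,0.3,0,0,0.23,-0.5,0.5,-0.9,0.3,0,0,0.23,-0.5,0.5,-0.9,0,0,0,0.23,-0.5]
}}

```text
time: 14.32
ee_pos: [0.4128, -0.3072, 0.3007]
tcp_rot: [-180.0, 0.0, -174.5]
wrist_force: [-0.4, 0.5, -0.3]
opening: 0.0644
grasp_force: 0.0
```

>>> {"api": "send_rows", "payload": {
  "moves": [0.5,-0.9,0,0,0,0.23,-0.5,0.5,-0.9,0,0,0,0.23,-0.5,0,0,0,0,0,0,-0.5]
}}

```text
time: 14.7
ee_pos: [0.4376, -0.3522, 0.2989]
tcp_rot: [179.9, -0.1, -170.6]
wrist_force: [-0.0, -0.2, 0.1]
opening: 0.0639
grasp_force: 0.0
```

```bash
python3 - <<'E'
from h import *
np.set_printoptions(precision=4,suppress=True)
o=bot.get_obs(); print(o["ee_pos"],o["tcp_rot"],o["q"])
c=snap("wrist",'w1.png'); print(-np.array(c["R"]).T@c["t"])
for q in("sleeve0","tray"):
    for b in bot.trace("wrist",q)[:5]:
        r=b["region"].astype(np.uint8); R=cv2.minAreaRect(cv2.findNonZero(r))
        print(q,round(b["p"],2),b["extent"]," rect world:",[ray(c,p,.024 if q!="tray" else .03)[:2] for p in cv2.boxPoints(R)])
    for b in bot.landmark_of("wrist",q)[:5]: print(q,round(b["p"],2),b["pixel"],ray(c,b["pixel"],{"sleeve0":.024}.get(q,0)))
E
```

```text
[ 0.4376 -0.3522  0.2989] [ 179.9189   -0.0749 -170.637 ] [-38.8281   8.9866  22.1494 103.2731  -0.0017 -48.191 ]
[ 0.3659 -0.364   0.4414]
sleeve0 0.87 [242.2, 151.2, 282.2, 205.1]  rect world: [array([ 0.3875, -0.4409]), array([ 0.3793, -0.4022]), array([ 0.442 , -0.3905]), array([ 0.4507, -0.431 ])]
sleeve0 0.85 [247.9, 220.8, 285.0, 278.8]  rect world: [array([ 0.4699, -0.4258]), array([ 0.4635, -0.3869]), array([ 0.5348, -0.377 ]), array([ 0.5415, -0.4177])]
sleeve0 0.83 [337.4, 146.9, 379.1, 202.3]  rect world: [array([ 0.3681, -0.3373]), array([ 0.3616, -0.2985]), array([ 0.423 , -0.2854]), array([ 0.4297, -0.326 ])]
sleeve0 0.81 [337.1, 230.1, 375.4, 286.7]  rect world: [array([ 0.4611, -0.3214]), array([ 0.4548, -0.2834]), array([ 0.5235, -0.269 ]), array([ 0.5301, -0.3087])]
sleeve0 0.4 [386.6, 423.4, 497.8, 457.2]  rect world: [array([ 0.7337, -0.2076]), array([ 0.7013, -0.2077]), array([ 0.7242, -0.0398]), array([ 0.7579, -0.0365])]
sleeve0 0.9 [265.6, 249.5] [ 0.4996 -0.4015  0.024 ]
sleeve0 0.67 [356.4, 176.8] [ 0.3986 -0.3119  0.024 ]
sleeve0 0.66 [262.8, 173.3] [ 0.4119 -0.4157  0.024 ]
sleeve0 0.55 [353.8, 256.7] [ 0.4913 -0.2967  0.024 ]
tray 0.6 [217.6, 133.6, 404.1, 291.8]  rect world: [array([ 0.3788, -0.4715]), array([ 0.3455, -0.2712]), array([ 0.5198, -0.23  ]), array([ 0.5572, -0.456 ])]
tray 0.59 [309.6, 209.7] [ 0.4485 -0.3573  0.    ]
```

View pics/w1.png

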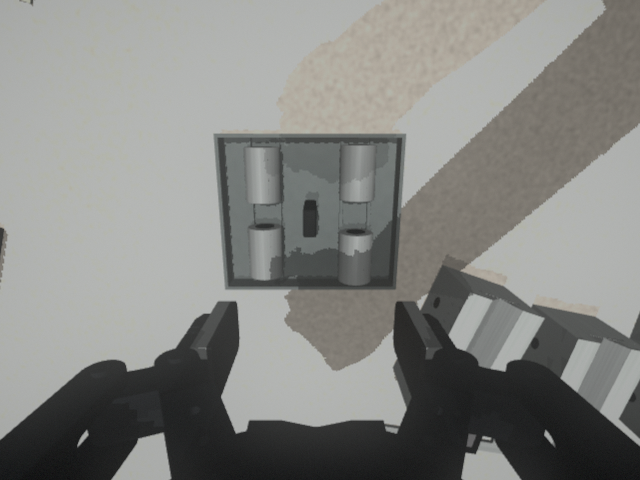

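The wrist view shows four sleeves: (262,173), (266,250), (357,172) and (354,257). The tray is squarely aligned with the gripper, so its yaw is about 9.3°. Next I compute the groove lines from the top picture.

```bash
python3 - <<'E'
from h import *
np.set_printoptions(precision=4,suppress=True)
c=bot.camera("top")
for n,P in dict(v0=((74,298),(111,298),(74,131),(111,131)),v1=((232,273),(270,274),(246,108),(280,107)),v2=((376,303),(411,310),(406,140),(442,146))).items():
    W=np.array([ray(c,(235+p[0]/2.6,150+p[1]/2.6),.088)[:2] for p in P])
    a,b=(W[0]+W[1])/2,(W[2]+W[3])/2; d=b-a
    print(n,"len",np.linalg.norm(d),"yaw",np.degrees(np.arctan2(d[1],d[0])),"mid",(a+b)/2, "wid",np.linalg.norm(W[0]-W[1]))
E
```

```text
v0 len 0.15909794426813878 yaw 2.863121012473149 mid [0.5735 0.1404] wid 0.03405062041530252
v1 len 0.15958626841894713 yaw -2.42623500847225 mid [ 0.6014 -0.0121] wid 0.035086913007732645
v2 len 0.15855492063755275 yaw -9.8559089475583 mid [ 0.5732 -0.154 ] wid 0.032662150372043224
```

>>> {"api": "send_rows", "payload": {
  "moves": [0.66,0.75,-0.8,0,0,0,-0.5,0.66,0.73,-0.8,0,0,0,-0.5,0.66,0.73,-0.8,0,0,0,-0.5,0,0,-0.9,0,0,0,-0.5,0,0,-0.9,0,0,0,-0.5,0,0,-0.9,0,0,0,-0.5,0,0,-0.9,0,0,0,-0.4,0,0,-0.9,0,0,0,-0.35]
}}

```text
time: 16.0
ee_pos: [0.4865, -0.2956, 0.1275]
tcp_rot: [-180.0, 0.0, -170.6]
wrist_force: [0.0, 0.5, 0.4]
opening: 0.0577
grasp_force: 0.0
```

>>> {"api": "send_rows", "payload": {
  "moves": [0,0,-0.9,0,0,0,-0.35,0,0,-0.9,0,0,0,-0.35,0,0,-0.9,0,0,0,-0.35,0,0,0,0,0,0,-0.35]
}}

```text
time: 16.5
ee_pos: [0.4856, -0.2951, 0.0591]
tcp_rot: [179.9, -0.1, -170.6]
wrist_force: [0.2, 0.3, 0.4]
opening: 0.0576
grasp_force: 0.0
```

```bash
python3 - <<'E'
from h import *
np.set_printoptions(precision=4,suppress=True)
o=bot.get_obs(); print(o["ee_pos"],o["tcp_rot"],o["q"])
c=snap("wrist",'w2.png')
for b in bot.landmark_of("wrist","sleeve0")[:5]: print(round(b["p"],2),b["pixel"],ray(c,b["pixel"],.024))
E
```

```text
[ 0.4856 -0.2951  0.0591] [ 179.9039   -0.1108 -170.5812] [-31.2867   7.7703  -5.9382  76.4382   0.0006 -40.7055]
0.89 [311.4, 94.6] [ 0.3954 -0.3118  0.024 ]
0.73 [106.4, 278.6] [ 0.4998 -0.4018  0.024 ]
0.69 [314.6, 293.0] [ 0.4901 -0.2946  0.024 ]
0.6 [73.2, 95.6] [ 0.4134 -0.417   0.024 ]
```

View pics/w2.png

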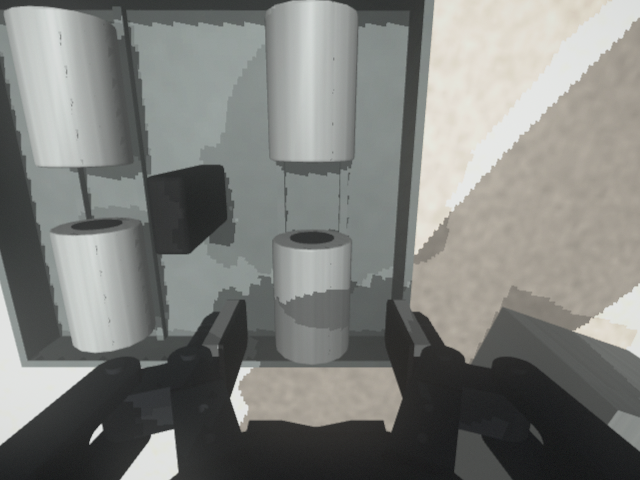

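The sleeve (314,293) sits centred between the fingers. I narrow the opening, descend and grip.

>>> {"api": "send_rows", "payload": {
  "moves": [0.15,0.02,0,0,0,0,-0.2,0,0,-0.3,0,0,0,-0.2,0,0,-0.5,0,0,0,-0.2,0,0,-0.5,0,0,0,-0.2,0,0,-0.5,0,0,0,-0.2,0,0,0,0,0,0,0.2,0,0,0,0,0,0,0.5,0,0,0,0,0,0,0.5],
  "squeeze": 40
}}

```text
time: 17.6
ee_pos: [0.4906, -0.2956, 0.0157]
tcp_rot: [-180.0, 0.0, -170.6]
wrist_force: [-0.3, 0.3, -1.3]
opening: 0.0387
grasp_force: 41.0
```

>>> {"api": "send_rows", "payload": {
  "moves": [0,0,0,0,0,0,0.5,0,0,0.3,0,0,0,0.5,0,0,0.8,0,0,0,0.5,0,0,0.9,0,0,0,0.5,0,0,0.9,0,0,0,0.5,0,0,0.9,0,0,0,0.5,0,0,0.9,0,0,0,0.5,0,0,0.9,0,0,0,0.5]
}}

```text
time: 18.6
ee_pos: [0.4904, -0.2955, 0.1568]
tcp_rot: [-180.0, 0.0, -170.6]
wrist_force: [-0.9, 0.2, -1.2]
opening: 0.0386
grasp_force: 41.0
```

>>> {"api": "send_rows", "payload": {
  "moves": [0.47,0.8,0.4,0,0,-0.32,0.5,0.47,0.8,0.4,0,0,-0.32,0.5,0.47,0.8,0.4,0,0,-0.32,0.5,0.47,0.8,0.4,0,0,-0.32,0.5,0.47,0.8,0,0,0,-0.32,0.5,0.47,0.8,0,0,0,-0.32,0.5,0.48,0.86,0,0,0,-0.33,0.5,0,0,0,0,0,0,0.5]
}}

```text
time: 19.6
ee_pos: [0.5735, -0.1527, 0.1957]
tcp_rot: [180.0, 0.0, 170.2]
wrist_force: [0.2, -0.3, -1.1]
opening: 0.039
grasp_force: 41.2
```

```bash
cat >> h.py <<'E'
def groove(c,mid,yaw):
    "mask-free check: overlay of expected groove edges at z=.088"
    im=c["color"][:,:,::-1].copy(); u=np.array([np.cos(yaw),np.sin(yaw)]); v=np.array([-u[1],u[0]])
    for s in(-.044,-.018,.018,.044):
        P=[proj(c,[*(np.array(mid)+a*u+s*v),.088]) for a in(-.08,.08)]
        cv2.line(im,*[tuple(int(k) for k in p) for p in P],(0,0,255),1)
    return im
E
python3 - <<'E'
from h import *
np.set_printoptions(precision=4,suppress=True)
o=bot.get_obs(); print(o["ee_pos"],o["tcp_rot"])
c=snap("wrist")
cv2.imwrite('pics/w3.png',groove(c,(.5732,-.154),np.radians(-9.9)))
E
```

```text
[ 0.5735 -0.1527  0.1957] [179.9911   0.0233 170.1717]
```

View pics/w3.png

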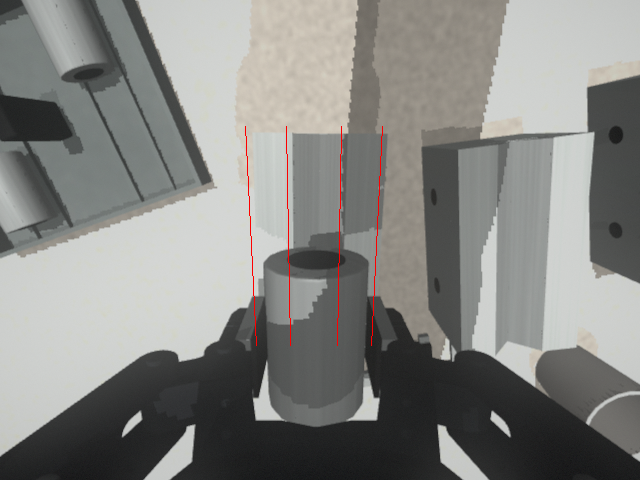

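The predicted lines nearly match: the groove edges are at (293,135) and (344,135) against 287 and 341 predicted. The groove is therefore about 2 mm to +y and the block about 4 mm further out. I correct for that, lower and release.

>>> {"api": "send_rows", "payload": {
  "moves": [0.1,0.05,-0.8,0,0,0,0.5,0,0,-0.8,0,0,0,0.5,0,0,-0.8,0,0,0,0.5,0,0,-0.8,0,0,0,0.5,0,0,-0.5,0,0,0,0.5,0,0,-0.3,0,0,0,0.5,0,0,-0.15,0,0,0,0.5,0,0,0,0,0,0,0.5]
}}

```text
time: 20.65
ee_pos: [0.5755, -0.1528, 0.0918]
tcp_rot: [-180.0, 0.0, 170.1]
wrist_force: [-0.2, -0.3, -1.4]
opening: 0.0385
grasp_force: 41.2
```

>>> {"api": "send_rows", "payload": {
  "moves": [0,0.05,-0.06,0,0,0,0.5,0,0,-0.03,0,0,0,0.5,0,0,0,0,0,0,0.5]
}}

```text
time: 21.02
ee_pos: [0.5755, -0.1514, 0.0894]
tcp_rot: [-180.0, 0.0, 170.1]
wrist_force: [-0.1, -0.6, -1.7]
opening: 0.0389
grasp_force: 41.2
```

>>> {"api": "send_rows", "payload": {
  "moves": [0,0,0,0,0,0,-0.1,0,0,0,0,0,0,-0.2,0,0,0,0,0,0,-0.2,0,0,0.5,0,0,0,-0.2,0,0,0.9,0,0,0,-0.2,0,0,0.9,0,0,0,-0.2,0,0,0.9,0,0,0,-0.2,0,0,0.9,0,0,0,-0.2]
}}

```text
time: 22.02
ee_pos: [0.5755, -0.1515, 0.1936]
tcp_rot: [-180.0, 0.1, 170.1]
wrist_force: [-0.3, 1.7, -0.6]
opening: 0.051
grasp_force: 0.0
```

```bash
python3 - <<'E'
from h import *
np.set_printoptions(precision=4,suppress=True)
o=bot.get_obs(); print(o["ee_pos"],o["tcp_rot"])
c=snap("wrist",'w4.png')
for b in bot.landmark_of("wrist","sleeve0")[:5]: print(round(b["p"],2),b["pixel"],ray(c,b["pixel"],.098))
E
```

```text
[ 0.5755 -0.1515  0.1936] [-179.994     0.0589  170.0715]
0.98 [315.6, 253.1] [ 0.5772 -0.1519  0.098 ]
0.91 [63.6, 31.9] [ 0.4211 -0.2718  0.098 ]
0.86 [10.7, 188.9] [ 0.5009 -0.338   0.098 ]
0.3 [316.4, 133.0] [ 0.5007 -0.1381  0.098 ]
```

View pics/w4.png

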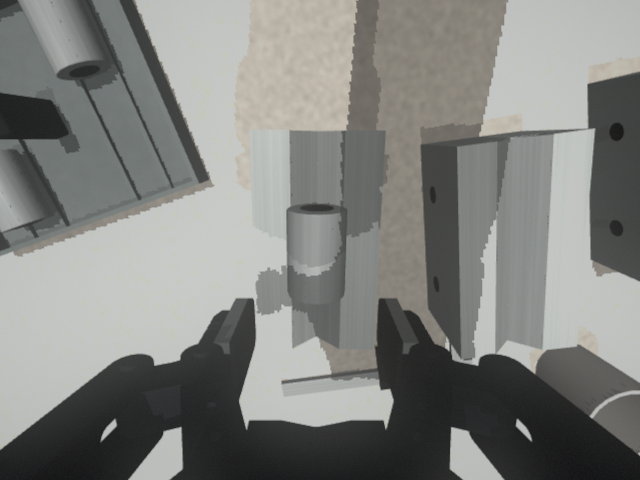

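The sleeve is seated in the right block at (316,253), centred in the groove. Next sleeve.

>>> {"api": "send_rows", "payload": {
  "moves": [-0.89,-0.8,0,0,0,0.28,-0.2,-0.89,-0.8,0,0,0,0.28,-0.2,-0.89,-0.8,0,0,0,0.28,-0.2,-0.89,-0.8,0,0,0,0.28,-0.2,-0.89,-0.8,0,0,0,0.28,-0.2,-0.89,-0.8,-0.5,0,0,0.28,-0.2,-0.89,-0.8,-0.9,0,0,0.28,-0.2,-0.9,-0.8,-0.9,0,0,0.28,-0.2]
}}

```text
time: 23.12
ee_pos: [0.3963, -0.3119, 0.1332]
tcp_rot: [180.0, -0.0, -170.6]
wrist_force: [-0.0, -0.2, -0.6]
opening: 0.0513
grasp_force: 0.0
```

>>> {"api": "send_rows", "payload": {
  "moves": [0,0,-0.9,0,0,0,-0.2,0,0,-0.9,0,0,0,-0.2,0,0,-0.9,0,0,0,-0.2,0,0,0,0,0,0,-0.2]
}}

```text
time: 23.62
ee_pos: [0.3961, -0.3106, 0.0649]
tcp_rot: [179.9, -0.1, -170.7]
wrist_force: [-0.1, -0.5, 0.1]
opening: 0.0512
grasp_force: 0.0
```

```bash
cat > s.py <<'E'
from h import *
np.set_printoptions(precision=4,suppress=True)
o=bot.get_obs(); print(o["ee_pos"],o["tcp_rot"])
c=snap("wrist")
for b in bot.landmark_of("wrist","sleeve0")[:5]: print(round(b["p"],2),b["pixel"],ray(c,b["pixel"],.024))
for b in bot.trace("wrist","sleeve0")[:5]: print(round(b["p"],2),b["extent"])
E
python3 s.py
```

```text
[ 0.3961 -0.3106  0.0649] [ 179.8552   -0.1304 -170.6805]
0.78 [314.3, 278.1] [ 0.3946 -0.3113  0.024 ]
0.64 [112.1, 283.9] [ 0.4153 -0.4174  0.024 ]
0.89 [101.7, 358.2, 178.8, 478.5]
0.74 [58.6, 218.6, 163.6, 351.0]
0.63 [269.1, 217.2, 355.4, 347.3]
```

Aligned. I descend and grip, then lift.

>>> {"api": "send_rows", "payload": {
  "moves": [0,0,-0.5,0,0,0,-0.2,0,0,-0.5,0,0,0,-0.2,0,0,-0.5,0,0,0,-0.2,0,0,-0.5,0,0,0,-0.2,0,0,0,0,0,0,0.2,0,0,0,0,0,0,0.5,0,0,0,0,0,0,0.5,0,0,0,0,0,0,0.5]
}}

```text
time: 24.78
ee_pos: [0.3973, -0.3116, 0.0171]
tcp_rot: [-180.0, 0.0, -170.7]
wrist_force: [-0.4, 1.1, -1.2]
opening: 0.0387
grasp_force: 40.4
```

>>> {"api": "send_rows", "payload": {
  "moves": [0,0,0.3,0,0,0,0.5,0,0,0.8,0,0,0,0.5,0,0,0.9,0,0,0,0.5,0,0,0.9,0,0,0,0.5,0,0,0.9,0,0,0,0.5,0,0,0.9,0,0,0,0.5,0,0,0.9,0,0,0,0.5,0,0,0.9,0,0,0,0.5]
}}

```text
time: 25.78
ee_pos: [0.3971, -0.3115, 0.1808]
tcp_rot: [-180.0, 0.0, -170.7]
wrist_force: [0.6, -0.9, -1.1]
opening: 0.0387
grasp_force: 40.4
```

>>> {"api": "send_rows", "payload": {
  "moves": [0.59,0.86,0.1,0,0,-0.1,0.5,0.59,0.86,0.1,0,0,-0.1,0.5,0.59,0.86,0.1,0,0,-0.1,0.5,0.59,0.86,0.1,0,0,-0.1,0.5,0.59,0.86,0.1,0,0,-0.1,0.5,0.59,0.86,0.1,0,0,-0.1,0.5,0.59,0.86,0,0,0,-0.1,0.5,0.59,0.86,0,0,0,-0.1,0.5]
}}

```text
time: 26.78
ee_pos: [0.5156, -0.1387, 0.195]
tcp_rot: [-180.0, 0.0, -177.6]
wrist_force: [0.7, -0.7, -1.2]
opening: 0.0386
grasp_force: 40.7
```

>>> {"api": "send_rows", "payload": {
  "moves": [0.59,0.86,0,0,0,-0.1,0.5,0.59,0.86,0,0,0,-0.1,0.5,0.59,0.86,0,0,0,-0.1,0.5,0.59,0.86,0,0,0,-0.1,0.5,0.59,0.86,0,0,0,-0.1,0.5,0.59,0.86,0,0,0,-0.1,0.5,0,0,0,0,0,0,0.5]
}}

```text
time: 27.65
ee_pos: [0.6042, -0.0092, 0.1943]
tcp_rot: [180.0, -0.0, 177.4]
wrist_force: [-0.8, -0.5, -1.0]
opening: 0.0381
grasp_force: 40.7
```

```bash
python3 - <<'E'
from h import *
np.set_printoptions(precision=4,suppress=True)
o=bot.get_obs(); print(o["ee_pos"],o["tcp_rot"])
c=snap("wrist")
cv2.imwrite('pics/w5.png',groove(c,(.6034,-.0105),np.radians(-2.4)))
E
```

```text
[ 0.6042 -0.0092  0.1943] [179.9921  -0.0054 177.3942]
```

View pics/w5.png

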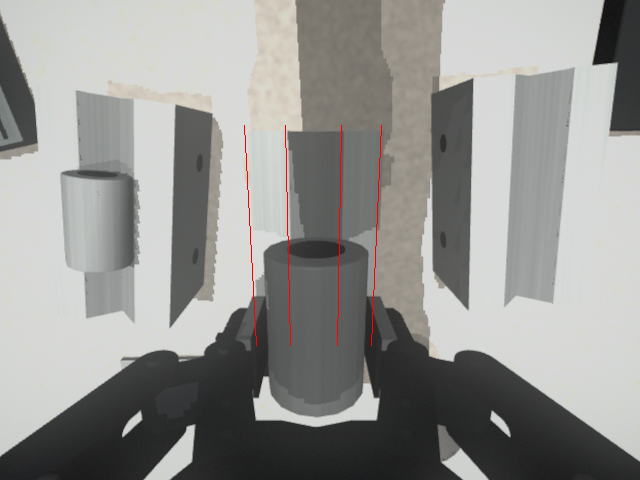

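The groove edges (288 and 342) match the prediction and the tool within about 1 mm. Lowering and releasing.

>>> {"api": "send_rows", "payload": {
  "moves": [0.1,0,-0.8,0,0,0,0.5,0,0,-0.8,0,0,0,0.5,0,0,-0.8,0,0,0,0.5,0,0,-0.8,0,0,0,0.5,0,0,-0.5,0,0,0,0.5,0,0,-0.3,0,0,0,0.5,0,0,-0.13,0,0,0,0.5,0,0,0,0,0,0,0.5]
}}

```text
time: 28.7
ee_pos: [0.6063, -0.0105, 0.0914]
tcp_rot: [-180.0, 0.0, 177.3]
wrist_force: [-0.8, -0.3, -0.7]
opening: 0.0385
grasp_force: 40.7
```

>>> {"api": "send_rows", "payload": {
  "moves": [0,0,0,0,0,0,-0.1,0,0,0,0,0,0,-0.2,0,0,0,0,0,0,-0.2,0,0,0.5,0,0,0,-0.2,0,0,0.9,0,0,0,-0.2,0,0,0.9,0,0,0,-0.2,0,0,0.9,0,0,0,-0.2,0,0,0.9,0,0,0,-0.2]
}}

```text
time: 29.7
ee_pos: [0.6062, -0.0105, 0.1954]
tcp_rot: [180.0, 0.1, 177.3]
wrist_force: [0.3, -0.4, 1.0]
opening: 0.0515
grasp_force: 0.0
```

```bash
cat > chk.py <<'E'
import sys
from h import *
np.set_printoptions(precision=4,suppress=True)
o=bot.get_obs(); print(o["ee_pos"],o["tcp_rot"])
c=snap("wrist",sys.argv[1])
for b in bot.landmark_of("wrist","sleeve0")[:5]: print(round(b["p"],2),b["pixel"],ray(c,b["pixel"],.098))
E
python3 chk.py w6.png
```

```text
[ 0.6062 -0.0105  0.1954] [179.9983   0.0564 177.2885]
0.64 [103.4, 216.3] [ 0.5765 -0.1499  0.098 ]
```

View pics/w6.png

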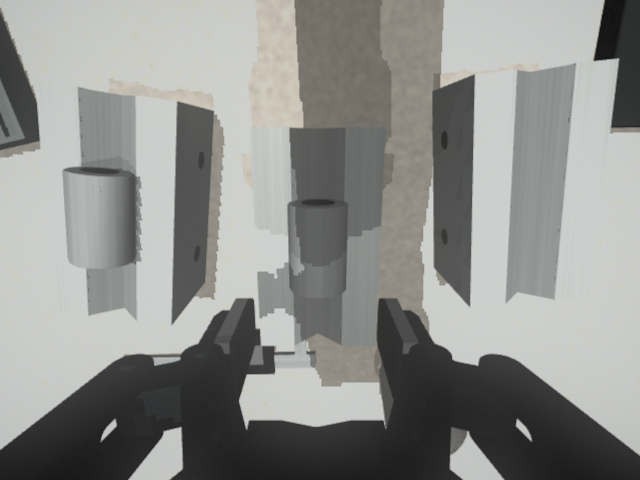

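The second sleeve is seated at (318,250). Now the third, which is the one at tray +x, -y.

>>> {"api": "send_rows", "payload": {
  "moves": [-0.24,-0.87,0,0,0,0.08,-0.2,-0.24,-0.87,0,0,0,0.08,-0.2,-0.24,-0.87,0,0,0,0.08,-0.2,-0.24,-0.87,0,0,0,0.08,-0.2,-0.24,-0.87,0,0,0,0.08,-0.2,-0.24,-0.87,0,0,0,0.08,-0.2,-0.24,-0.87,0,0,0,0.08,-0.2,-0.24,-0.87,0,0,0,0.08,-0.2]
}}

```text
time: 30.8
ee_pos: [0.5578, -0.1851, 0.1929]
tcp_rot: [180.0, -0.0, -177.2]
wrist_force: [-0.8, -0.5, -0.5]
opening: 0.0514
grasp_force: 0.0
```

>>> {"api": "send_rows", "payload": {
  "moves": [-0.24,-0.87,0,0,0,0.08,-0.2,-0.24,-0.87,0,0,0,0.08,-0.2,-0.24,-0.87,0,0,0,0.08,-0.2,-0.24,-0.87,0,0,0,0.08,-0.2,-0.24,-0.87,0,0,0,0.08,-0.2,-0.24,-0.87,0,0,0,0.08,-0.2,-0.24,-0.87,0,0,0,0.08,-0.2,-0.24,-0.87,0,0,0,0.08,-0.2]
}}

```text
time: 31.8
ee_pos: [0.5098, -0.3591, 0.1929]
tcp_rot: [180.0, -0.0, -171.7]
wrist_force: [-0.2, 0.9, 0.3]
opening: 0.0512
grasp_force: 0.0
```

>>> {"api": "send_rows", "payload": {
  "moves": [-0.2,-0.87,-0.8,0,0,0.08,-0.2,-0.2,-0.86,-0.8,0,0,0.04,-0.2,0,0,-0.9,0,0,0,-0.2,0,0,-0.9,0,0,0,-0.2,0,0,-0.9,0,0,0,-0.2,0,0,-0.9,0,0,0,-0.2,0,0,0,0,0,0,-0.2]
}}

```text
time: 32.67
ee_pos: [0.4989, -0.401, 0.0607]
tcp_rot: [179.8, -0.2, -170.7]
wrist_force: [0.1, -0.1, 0.8]
opening: 0.0514
grasp_force: 0.0
```

```bash
python3 s.py
```

```text
[ 0.4989 -0.401   0.0607] [ 179.8082   -0.1712 -170.6801]
0.88 [313.6, 283.2] [ 0.4986 -0.4018  0.024 ]
0.77 [273.4, 223.3, 354.5, 356.7]
0.66 [264.2, 22.5, 357.1, 177.9]
```

>>> {"api": "send_rows", "payload": {
  "moves": [0,0,-0.4,0,0,0,-0.2,0,0,-0.5,0,0,0,-0.2,0,0,-0.5,0,0,0,-0.2,0,0,-0.4,0,0,0,-0.2,0,0,0,0,0,0,0.2,0,0,0,0,0,0,0.5,0,0,0,0,0,0,0.5,0,0,0,0,0,0,0.5]
}}

```text
time: 33.83
ee_pos: [0.5003, -0.4018, 0.0188]
tcp_rot: [-180.0, 0.0, -170.7]
wrist_force: [-0.6, -0.0, -1.3]
opening: 0.0386
grasp_force: 40.8
```

>>> {"api": "send_rows", "payload": {
  "moves": [0,0,0.3,0,0,0,0.5,0,0,0.8,0,0,0,0.5,0,0,0.9,0,0,0,0.5,0,0,0.9,0,0,0,0.5,0,0,0.9,0,0,0,0.5,0,0,0.9,0,0,0,0.5,0,0,0.9,0,0,0,0.5,0,0,0.9,0,0,0,0.5]
}}

```text
time: 34.83
ee_pos: [0.5002, -0.4018, 0.1837]
tcp_rot: [-179.9, 0.1, -170.7]
wrist_force: [0.3, -0.4, -1.1]
opening: 0.0388
grasp_force: 40.9
```

```bash
python3 - <<'E'
from h import *
np.set_printoptions(precision=4,suppress=True)
print(bot.get_obs()["ee_pos"])
for n in("top","scene"):
    c=snap(n)
    for b in bot.landmark_of(n,"vee0")[:4]: print(n,round(b["p"],2),np.array(b["pixel"]).round(),ray(c,b["pixel"],.044))
E
```

```text
[ 0.5002 -0.4018  0.1837]
top 0.81 [333. 258.] [ 0.5214 -0.0133  0.044 ]
top 0.65 [383. 270.] [ 0.4954 -0.1358  0.044 ]
scene 0.95 [294. 236.] [0.5194 0.0084 0.044 ]
scene 0.86 [308. 213.] [0.4949 0.1374 0.044 ]
scene 0.69 [264. 264.] [ 0.5128 -0.1396  0.044 ]
scene 0.29 [282. 255.] [ 0.5348 -0.0869  0.044 ]
```

>>> {"api": "send_rows", "payload": {
  "moves": [0.13,0.9,0.08,0,0,-0.03,0.5,0.13,0.9,0.08,0,0,-0.03,0.5,0.13,0.9,0.08,0,0,-0.03,0.5,0.13,0.9,0.08,0,0,-0.03,0.5,0.13,0.9,0.08,0,0,-0.03,0.5,0.13,0.9,0.08,0,0,-0.03,0.5,0.13,0.9,0.08,0,0,-0.03,0.5,0.13,0.9,0.08,0,0,-0.03,0.5]
}}

```text
time: 36.02
ee_pos: [0.526, -0.2195, 0.1969]
tcp_rot: [180.0, -0.0, -172.7]
wrist_force: [0.2, -0.3, -1.9]
opening: 0.0388
grasp_force: 41.0
```

>>> {"api": "send_rows", "payload": {
  "moves": [0.13,0.9,0,0,0,-0.03,0.5,0.13,0.9,0,0,0,-0.03,0.5,0.13,0.9,0,0,0,-0.03,0.5,0.13,0.9,0,0,0,-0.03,0.5,0.13,0.9,0,0,0,-0.03,0.5,0.13,0.9,0,0,0,-0.03,0.5,0.13,0.9,0,0,0,-0.03,0.5,0.13,0.9,0,0,0,-0.03,0.5]
}}

```text
time: 37.02
ee_pos: [0.5515, -0.0396, 0.1969]
tcp_rot: [180.0, -0.0, -174.8]
wrist_force: [-0.2, -0.7, -1.5]
opening: 0.0386
grasp_force: 41.0
```

>>> {"api": "send_rows", "payload": {
  "moves": [0.13,0.9,0,0,0,-0.03,0.5,0.13,0.9,0,0,0,-0.03,0.5,0.13,0.9,0,0,0,-0.03,0.5,0.13,0.9,0,0,0,-0.03,0.5,0.13,0.9,0,0,0,-0.03,0.5,0.13,0.9,0,0,0,-0.03,0.5,0.1,0.9,0,0,0,-0.03,0.5,0,0,0,0,0,0,0.5]
}}

```text
time: 38.02
ee_pos: [0.5732, 0.118, 0.1967]
tcp_rot: [180.0, -0.0, -176.5]
wrist_force: [-0.5, -0.1, -1.5]
opening: 0.0387
grasp_force: 41.0
```

```bash
python3 - <<'E'
from h import *
np.set_printoptions(precision=4,suppress=True)
o=bot.get_obs(); print(o["ee_pos"],o["tcp_rot"])
c=snap("wrist")
cv2.imwrite('pics/w7.png',groove(c,(.577,.1415),np.radians(2.9)))
E
```

```text
[0.5732 0.118  0.1967] [ 179.99     -0.0362 -176.4503]
```

View pics/w7.png

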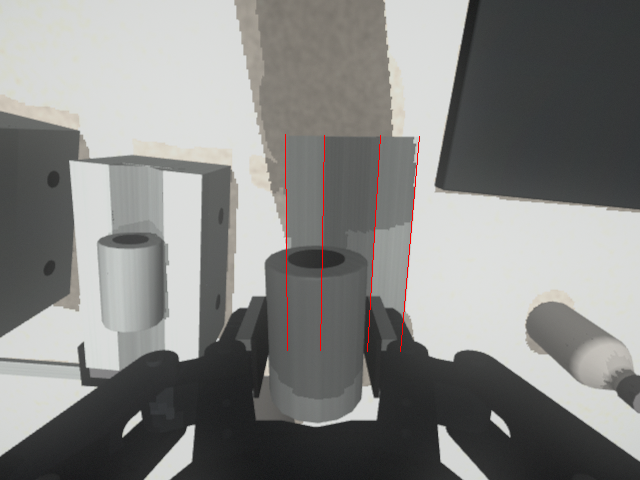

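The prediction matches the groove (324 and 380 at row 136). The tool is 23 mm short in y, so I correct that and lower.

>>> {"api": "send_rows", "payload": {
  "moves": [0.12,0.94,0,0,0,-0.07,0.5,0,0,-0.8,0,0,0,0.5,0,0,-0.8,0,0,0,0.5,0,0,-0.8,0,0,0,0.5,0,0,-0.8,0,0,0,0.5,0,0,-0.5,0,0,0,0.5,0,0,-0.3,0,0,0,0.5,0,0,0,0,0,0,0.5]
}}

```text
time: 39.08
ee_pos: [0.577, 0.1391, 0.0969]
tcp_rot: [-180.0, -0.0, -177.2]
wrist_force: [-0.5, -0.4, -0.7]
opening: 0.0387
grasp_force: 41.1
```

>>> {"api": "send_rows", "payload": {
  "moves": [0,0.09,0,0,0,0,0.5,0,0,-0.16,0,0,0,0.5,0,0,0,0,0,0,0.5,0,0,0,0,0,0,-0.1,0,0,0,0,0,0,-0.2,0,0,0,0,0,0,-0.2,0,0,0.5,0,0,0,-0.2,0,0,0.9,0,0,0,-0.2]
}}

```text
time: 40.08
ee_pos: [0.5768, 0.1414, 0.1285]
tcp_rot: [-180.0, -0.1, -177.2]
wrist_force: [0.2, 0.4, -1.0]
opening: 0.0514
grasp_force: 0.0
```

>>> {"api": "send_rows", "payload": {
  "moves": [0,0,0.9,0,0,0,-0.2,0,0,0.9,0,0,0,-0.2,0,0,0.9,0,0,0,-0.2,0,0,0,0,0,0,-0.2]
}}

```text
time: 40.58
ee_pos: [0.578, 0.1417, 0.1981]
tcp_rot: [180.0, 0.2, -177.2]
wrist_force: [0.7, -0.2, -0.3]
opening: 0.0515
grasp_force: 0.0
```

```bash
python3 chk.py w8.png; python3 - <<'E'
from h import *
np.set_printoptions(precision=4,suppress=True)
for n in("wrist","scene"):
  c=snap(n,n+'9.png')
  for q,z in(("sleeve0",.098),("vee0",.044),("plate",0)):
    for b in bot.landmark_of(n,q)[:6]: print(n,q,round(b["p"],2),np.array(b["pixel"]).round(),ray(c,b["pixel"],z))
  for b in bot.trace("wrist","sleeve0")[:3]: print(b["extent"],cv2.minAreaRect(cv2.findNonZero(b["region"].astype(np.uint8))))
E
```

```text
[0.578  0.1417 0.1981] [ 179.9549    0.2213 -177.2088]
0.95 [96.1, 275.6] [ 0.6057 -0.0112  0.098 ]
0.6 [313.0, 244.3] [0.5753 0.1399 0.098 ]
0.59 [68.3, 366.2] [ 0.6809 -0.0413  0.098 ]
wrist sleeve0 0.87 [ 98. 281.] [ 0.6077 -0.0088  0.098 ]
wrist sleeve0 0.68 [318. 251.] [0.5782 0.1429 0.098 ]
wrist vee0 0.77 [128. 158.] [ 0.5267 -0.0069  0.044 ]
wrist vee0 0.6 [311. 130.] [0.4983 0.1341 0.044 ]
wrist plate 0.64 [561.  68.] [0.4379 0.3398 0.    ]
[57.2, 232.3, 132.6, 330.3] ((95.09668731689453, 278.3370361328125), (99.70410919189453, 68.79950714111328), 86.98721313476562)
[282.0, 205.2, 349.7, 303.6] ((315.5, 254.5), (61.0, 101.0), 0.0)
scene sleeve0 0.83 [322. 226.] [0.6079 0.0028 0.098 ]
scene sleeve0 0.76 [331. 201.] [0.5682 0.1421 0.098 ]
scene sleeve0 0.71 [284. 253.] [ 0.5783 -0.1486  0.098 ]
scene sleeve0 0.64 [161. 325.] [ 0.4822 -0.4726  0.098 ]
scene vee0 0.79 [310. 215.] [0.5041 0.1303 0.044 ]
scene vee0 0.78 [262. 263.] [ 0.5073 -0.1382  0.044 ]
scene vee0 0.63 [296. 237.] [0.5248 0.0057 0.044 ]
scene plate 0.67 [324. 198.] [0.4574 0.3218 0.    ]
[57.2, 232.3, 132.6, 330.3] ((95.09668731689453, 278.3370361328125), (99.70410919189453, 68.79950714111328), 86.98721313476562)
[282.0, 205.2, 349.7, 303.6] ((315.5, 254.5), (61.0, 101.0), 0.0)
```

The third sleeve reads as seated at (0.577,0.141), and all three match their grooves. Next I take the plate pose from the dark region in the top view.

```bash
python3 - <<'E'
from h import *
np.set_printoptions(precision=4,suppress=True)
c=bot.camera("top"); im=cv2.imread('pics/top1.png')
m=np.zeros((480,640),np.uint8); m[235:345,130:245]=(im[235:345,130:245].max(2)<70)
n,l,s,ce=cv2.connectedComponentsWithStats(m); m=np.uint8(l==1+s[1:,4].argmax())
W=np.array([ray(c,p,.022)[:2] for p in cv2.findNonZero(m)[:,0]],np.float32)
r=cv2.minAreaRect(W); print(r)
for b in bot.trace("top","plate")[:1]:
    W=np.array([ray(c,p,.022)[:2] for p in cv2.findNonZero(b["region"].astype(np.uint8))[:,0]],np.float32); print(b["p"],cv2.minAreaRect(W),W.mean(0))
# tray from top1 handle etc
for b in bot.landmark_of("top","tray")[:2]: print(b["p"],ray(c,b["pixel"],0))
c=bot.camera("wrist")
for b in bot.trace("top","tray")[:1]:
    W=np.array([ray(bot.camera("top"),p,.03)[:2] for p in cv2.findNonZero(b["region"].astype(np.uint8))[::7,0]][:0] or [[0,0]])
E
```

```text
((0.437283456325531, 0.3389740586280823), (0.22533684968948364, 0.1998494267463684), 87.85690307617188)
0.82 ((0.4374158978462219, 0.3387100398540497), (0.2297515571117401, 0.2032461166381836), 87.65591430664062) [0.4334 0.3457]
0.69 [ 0.5079 -0.1384  0.    ]
0.58 [ 0.4511 -0.3593  0.    ]Traceback (most recent call last):
  File "<stdin>", line 14, in <module>
ValueError: 200 camera calls are used up
```

The clean mask gives the plate as 225 × 200 mm, centred at (0.439,0.340), yaw about -2°. My per-point loop accidentally used up all the camera calls. The tray pose is already known from two wrist views: centre (0.450,-0.357), yaw 9.3°, so I continue without further pictures.

>>> {"api": "send_rows", "payload": {
  "moves": [-0.23,-0.9,0,0,0,0.03,-0.2,-0.23,-0.9,0,0,0,0.03,-0.2,-0.23,-0.9,0,0,0,0.03,-0.2,-0.23,-0.9,0,0,0,0.03,-0.2,-0.23,-0.9,0,0,0,0.03,-0.2,-0.23,-0.9,0,0,0,0.03,-0.2,-0.23,-0.9,0,0,0,0.03,-0.2,-0.23,-0.9,0,0,0,0.03,-0.2]
}}

```text
time: 51.12
ee_pos: [0.5309, -0.0392, 0.1956]
tcp_rot: [180.0, 0.0, -175.1]
wrist_force: [0.5, 0.5, -0.2]
opening: 0.0513
grasp_force: 0.0
```

>>> {"api": "send_rows", "payload": {
  "moves": [-0.23,-0.9,0,0,0,0.04,0.2,-0.23,-0.9,0,0,0,0.04,0.2,-0.23,-0.9,0,0,0,0.04,0.2,-0.23,-0.9,0,0,0,0.04,0.2,-0.23,-0.9,0,0,0,0.04,0.2,-0.23,-0.9,0,0,0,0.04,0.2,-0.23,-0.9,0,0,0,0.04,0.2,-0.23,-0.9,0,0,0,0.04,0.2]
}}

```text
time: 52.12
ee_pos: [0.4849, -0.2192, 0.1956]
tcp_rot: [-180.0, 0.0, -172.4]
wrist_force: [0.2, -0.3, -0.1]
opening: 0.0344
grasp_force: 0.0
```

>>> {"api": "send_rows", "payload": {
  "moves": [-0.23,-0.9,0,0,0,0.04,0.2,-0.23,-0.9,0,0,0,0.04,0.2,-0.23,-0.9,0,0,0,0.04,0.2,-0.23,-0.9,0,0,0,0.04,0.2,-0.23,-0.9,0,0,0,0.03,0.2,-0.2,-0.6,0,0,0,0.03,0.2,0,0,0,0,0,0,0.2,0,0,0,0,0,0,0.2]
}}

```text
time: 53.12
ee_pos: [0.4515, -0.3455, 0.1956]
tcp_rot: [180.0, 0.0, -170.5]
wrist_force: [0.6, 0.2, 0.3]
opening: 0.0341
grasp_force: 0.0
```

>>> {"api": "send_rows", "payload": {
  "moves": [-0.05,-0.46,0,0,0,0,0.2,0,0,-0.9,0,0,0,0.2,0,0,-0.9,0,0,0,0.2,0,0,-0.9,0,0,0,0.2,0,0,-0.9,0,0,0,0.2,0,0,-0.6,0,0,0,0.2,0,0,0,0,0,0,0.2]
}}

```text
time: 54.0
ee_pos: [0.4498, -0.3572, 0.0896]
tcp_rot: [179.9, -0.1, -170.5]
wrist_force: [-0.4, -0.8, -0.3]
opening: 0.0343
grasp_force: 0.0
```

>>> {"api": "send_rows", "payload": {
  "moves": [0,0,-0.3,0,0,0,0.2,0,0,-0.3,0,0,0,0.2,0,0,0,0,0,0,0.2]
}}

```text
time: 54.38
ee_pos: [0.45, -0.3573, 0.0751]
tcp_rot: [180.0, -0.0, -170.5]
wrist_force: [0.1, 0.1, 0.1]
opening: 0.034
grasp_force: 0.0
```

>>> {"api": "send_rows", "payload": {
  "moves": [0,0,-0.4,0,0,0,0.2,0,0,-0.6,0,0,0,0.2,0,0,-0.6,0,0,0,0.2,0,0,-0.5,0,0,0,0.2,0,0,0,0,0,0,0.2]
}}

```text
time: 55.0
ee_pos: [0.4495, -0.3569, 0.0215]
tcp_rot: [179.9, -0.1, -170.5]
wrist_force: [0.1, 0.1, 0.0]
opening: 0.0341
grasp_force: 0.0
```

>>> {"api": "send_rows", "payload": {
  "moves": [0,0,0.15,0,0,0,0.3,0,0,0,0,0,0,0.5,0,0,0,0,0,0,0.7,0,0,0,0,0,0,1.0,0,0,0,0,0,0,1.0],
  "squeeze": 40
}}

```text
time: 55.62
ee_pos: [0.4506, -0.3577, 0.0277]
tcp_rot: [-179.9, 0.1, -170.5]
wrist_force: [-0.7, 0.9, 5.5]
opening: 0.0139
grasp_force: 39.0
```

>>> {"api": "send_rows", "payload": {
  "moves": [0,0,0,0,0,0,1.0,0,0,0,0,0,0,1.0,0,0,0.15,0,0,0,1.0,0,0,0.25,0,0,0,1.0,0,0,0.4,0,0,0,1.0,0,0,0,0,0,0,1.0],
  "squeeze": 110
}}

```text
time: 56.38
ee_pos: [0.4506, -0.3579, 0.0479]
tcp_rot: [-179.9, 0.1, -170.5]
wrist_force: [-5.4, -4.6, -6.4]
opening: 0.013
grasp_force: 113.5
```

```bash
python3 -c "
from workcell import bot
o=bot.get_obs(); print(o['ee_pos'],o['wrist_force'],o['torque'],o['opening'],o['grasp_force'])"
```

```text
[ 0.45064515 -0.35788527  0.0478706 ] [-5.37504196 -4.60481386 -6.39028545] [-0.55191895  0.70372441  0.07540848] 0.012950058715935325 113.48229646682739
```

>>> {"api": "send_rows", "payload": {
  "moves": [0,0,0.4,0,0,0,1.0,0,0,0.7,0,0,0,1.0,0,0,0.9,0,0,0,1.0,0,0,0.9,0,0,0,1.0,0,0,0.9,0,0,0,1.0,0,0,0.9,0,0,0,1.0,0,0,0.8,0,0,0,1.0,0,0,0.4,0,0,0,1.0]
}}

```text
time: 57.38
ee_pos: [0.4505, -0.3578, 0.1966]
tcp_rot: [-179.9, 0.1, -170.5]
wrist_force: [-0.6, -3.9, -4.3]
opening: 0.0129
grasp_force: 114.9
```

>>> {"api": "send_rows", "payload": {
  "moves": [0,0,0,0,0,0,1.0,0,0,0,0,0,0,1.0]
}}

```text
time: 57.62
ee_pos: [0.4499, -0.3573, 0.1935]
tcp_rot: [180.0, -0.0, -170.5]
wrist_force: [2.2, 2.8, -4.7]
opening: 0.0125
grasp_force: 117.9
```

```bash
python3 -c "
from workcell import bot
o=bot.get_obs(); print(o['ee_pos'],o['wrist_force'],o['torque'],o['opening'],o['grasp_force'])"
```

```text
[ 0.4499416  -0.35732836  0.19345394] [ 2.23792073  2.84362868 -4.68403498] [-0.24325644  0.34002772 -0.15883894] 0.012520942120701067 117.85826683044434
```

>>> {"api": "send_rows", "payload": {
  "moves": [0,0.3,0,0,0,-0.03,1.0,-0.01,0.5,0,0,0,-0.03,1.0,-0.01,0.7,0,0,0,-0.04,1.0,-0.01,0.7,0,0,0,-0.04,1.0,-0.01,0.7,0,0,0,-0.04,1.0,-0.01,0.7,0,0,0,-0.04,1.0,-0.01,0.7,0,0,0,-0.04,1.0,-0.01,0.7,0,0,0,-0.04,1.0]
}}

```text
time: 58.62
ee_pos: [0.4484, -0.2313, 0.1943]
tcp_rot: [-180.0, 0.0, -173.1]
wrist_force: [-1.5, 0.0, -2.8]
opening: 0.0123
grasp_force: 116.5
```

>>> {"api": "send_rows", "payload": {
  "moves": [-0.01,0.7,0,0,0,-0.04,1.0,-0.01,0.7,0,0,0,-0.04,1.0,-0.01,0.7,0,0,0,-0.04,1.0,-0.01,0.7,0,0,0,-0.04,1.0,-0.01,0.7,0,0,0,-0.04,1.0,-0.01,0.7,0,0,0,-0.04,1.0,-0.01,0.7,0,0,0,-0.04,1.0,-0.01,0.7,0,0,0,-0.04,1.0]
}}

```text
time: 59.62
ee_pos: [0.4463, -0.0914, 0.1943]
tcp_rot: [-180.0, 0.0, -175.9]
wrist_force: [11.8, -9.6, -7.6]
opening: 0.0128
grasp_force: 130.5
```

>>> {"api": "send_rows", "payload": {
  "moves": [-0.01,0.7,0,0,0,-0.04,1.0,-0.01,0.7,0,0,0,-0.04,1.0,-0.01,0.7,0,0,0,-0.04,1.0,-0.01,0.7,0,0,0,-0.04,1.0,-0.01,0.7,0,0,0,-0.04,1.0,-0.01,0.7,0,0,0,-0.04,1.0,-0.01,0.7,0,0,0,-0.04,1.0,-0.01,0.7,0,0,0,-0.04,1.0]
}}

```text
time: 60.62
ee_pos: [0.4441, 0.0486, 0.1943]
tcp_rot: [180.0, 0.0, -178.6]
wrist_force: [2.2, 0.1, -5.9]
opening: 0.0129
grasp_force: 111.7
```

>>> {"api": "send_rows", "payload": {
  "moves": [-0.01,0.7,0,0,0,-0.04,1.0,-0.01,0.7,0,0,0,-0.04,1.0,-0.01,0.7,0,0,0,-0.04,1.0,-0.01,0.7,0,0,0,-0.04,1.0,-0.01,0.7,0,0,0,-0.04,1.0,-0.01,0.7,0,0,0,-0.04,1.0,-0.01,0.7,0,0,0,-0.04,1.0,-0.01,0.7,0,0,0,-0.04,1.0]
}}

```text
time: 61.62
ee_pos: [0.442, 0.1885, 0.1943]
tcp_rot: [180.0, 0.0, 178.6]
wrist_force: [0.8, -1.0, -5.9]
opening: 0.0128
grasp_force: 111.9
```

>>> {"api": "send_rows", "payload": {
  "moves": [-0.01,0.7,0,0,0,-0.04,1.0,-0.01,0.7,0,0,0,-0.04,1.0,-0.01,0.7,0,0,0,-0.04,1.0,-0.01,0.7,0,0,0,-0.04,1.0,-0.01,0.7,0,0,0,0,1.0,-0.01,0.5,0,0,0,0,1.0,-0.01,0.3,0,0,0,0,1.0,0,0,0,0,0,0,1.0]
}}

```text
time: 62.62
ee_pos: [0.4406, 0.2952, 0.1941]
tcp_rot: [-180.0, -0.0, 177.3]
wrist_force: [-2.7, -5.5, -6.3]
opening: 0.0129
grasp_force: 126.8
```

>>> {"api": "send_rows", "payload": {
  "moves": [0,0.4,0,0,0,0,1.0,0,0.6,0,0,0,0,1.0,0,0.5,0,0,0,0,1.0,0,0.3,0,0,0,0,1.0,0,0,-0.3,0,0,0,1.0,0,0,-0.6,0,0,0,1.0,0,0,-0.7,0,0,0,1.0,0,0,-0.7,0,0,0,1.0]
}}

```text
time: 63.62
ee_pos: [0.4404, 0.3396, 0.135]
tcp_rot: [-180.0, -0.0, 177.3]
wrist_force: [-1.2, -0.6, -6.2]
opening: 0.0125
grasp_force: 114.5
```

>>> {"api": "send_rows", "payload": {
  "moves": [0,0,-0.7,0,0,0,1.0,0,0,-0.7,0,0,0,1.0,0,0,-0.6,0,0,0,1.0,0,0,-0.4,0,0,0,1.0,0,0,-0.3,0,0,0,1.0,0,0,-0.2,0,0,0,1.0,0,0,0,0,0,0,1.0,0,0,0,0,0,0,1.0]
}}

```text
time: 64.62
ee_pos: [0.4409, 0.3402, 0.0647]
tcp_rot: [180.0, 0.0, 177.3]
wrist_force: [1.7, -2.9, -7.1]
opening: 0.0128
grasp_force: 115.7
```

```bash
python3 -c "
from workcell import bot
o=bot.get_obs(); print(o['ee_pos'],o['tcp_rot'],o['wrist_force'],o['torque'],o['opening'],o['grasp_force'])"
```

```text
[0.44087511 0.34019863 0.06474631] [1.79970617e+02 2.93518600e-02 1.77291702e+02] [ 1.71425687 -2.86422317 -7.12174226] [-0.46334566  0.70481998 -0.2379911 ] 0.012762417141739747 115.71391940116882
```

>>> {"api": "send_rows", "payload": {
  "moves": [0,0,-0.15,0,0,0,1.0,0,0,-0.1,0,0,0,1.0,0,0,-0.08,0,0,0,1.0,0,0,-0.06,0,0,0,1.0,0,0,0,0,0,0,1.0]
}}

```text
time: 65.25
ee_pos: [0.4406, 0.3399, 0.0544]
tcp_rot: [-180.0, -0.0, 177.3]
wrist_force: [-9.0, 11.3, -6.0]
opening: 0.0126
grasp_force: 136.1
```

>>> {"api": "send_rows", "payload": {
  "moves": [0,0,-0.06,0,0,0,1.0,0,0,0,0,0,0,1.0]
}}

```text
time: 65.5
ee_pos: [0.4406, 0.34, 0.0529]
tcp_rot: [-180.0, -0.0, 177.3]
wrist_force: [-0.7, -6.5, -3.8]
opening: 0.0124
grasp_force: 124.2
```

>>> {"api": "send_rows", "payload": {
  "moves": [0,0,-0.04,0,0,0,1.0,0,0,0,0,0,0,1.0],
  "squeeze": 40
}}

```text
time: 65.75
ee_pos: [0.4407, 0.34, 0.052]
tcp_rot: [-180.0, -0.0, 177.3]
wrist_force: [-2.8, 0.2, -6.0]
opening: 0.0128
grasp_force: 117.9
```

>>> {"api": "send_rows", "payload": {
  "moves": [0,0,0,0,0,0,1.0,0,0,0,0,0,0,1.0],
  "squeeze": 20
}}

```text
time: 66.0
ee_pos: [0.4406, 0.34, 0.0521]
tcp_rot: [180.0, -0.0, 177.3]
wrist_force: [-2.7, 6.2, -8.0]
opening: 0.0129
grasp_force: 108.0
```

>>> {"api": "send_rows", "payload": {
  "moves": [0,0,-0.05,0,0,0,1.0,0,0,0,0,0,0,1.0],
  "squeeze": 90
}}

```text
time: 66.25
ee_pos: [0.4406, 0.3399, 0.0506]
tcp_rot: [-180.0, -0.0, 177.3]
wrist_force: [0.8, 2.1, -4.5]
opening: 0.0128
grasp_force: 106.9
```

>>> {"api": "send_rows", "payload": {
  "moves": [0,0,-0.05,0,0,0,1.0,0,0,0,0,0,0,1.0]
}}

```text
time: 66.5
ee_pos: [0.4406, 0.3399, 0.0494]
tcp_rot: [-180.0, -0.0, 177.3]
wrist_force: [4.4, 1.1, -5.8]
opening: 0.0128
grasp_force: 110.9
```

```bash
python3 -c "
from workcell import bot
o=bot.get_obs(); print(o['ee_pos'],o['wrist_force'],o['torque'],o['opening'],o['grasp_force'])"
```

```text
[0.44060753 0.33994809 0.04938994] [ 4.40385451  1.05755582 -5.76924849] [ 0.39280593 -2.31408572 -0.33746143] 0.012788361765865536 110.86983457571478
```

>>> {"api": "send_rows", "payload": {
  "moves": [0,0,-0.05,0,0,0,1.0,0,0,0,0,0,0,1.0]
}}

```text
time: 66.75
ee_pos: [0.4406, 0.34, 0.0482]
tcp_rot: [-180.0, -0.0, 177.3]
wrist_force: [-1.4, 2.4, -4.5]
opening: 0.0129
grasp_force: 108.2
```

>>> {"api": "send_rows", "payload": {
  "moves": [0,0,-0.05,0,0,0,1.0,0,0,0,0,0,0,1.0]
}}

```text
time: 67.0
ee_pos: [0.4406, 0.34, 0.0469]
tcp_rot: [-180.0, -0.0, 177.3]
wrist_force: [2.8, 0.4, -4.4]
opening: 0.0127
grasp_force: 106.0
```

>>> {"api": "send_rows", "payload": {
  "moves": [0,0,-0.05,0,0,0,1.0,0,0,0,0,0,0,1.0]
}}

```text
time: 67.25
ee_pos: [0.4405, 0.34, 0.0456]
tcp_rot: [-180.0, -0.0, 177.3]
wrist_force: [-2.5, 5.7, -4.9]
opening: 0.0127
grasp_force: 115.7
```

```bash
python3 -c "
from workcell import bot
o=bot.get_obs(); print(o['ee_pos'],o['wrist_force'],o['torque'],o['opening'],o['grasp_force'])"
```

```text
[0.44054693 0.34000202 0.04563038] [-2.45048251  5.7212561  -4.86301487] [1.75821147 0.84466726 0.12414266] 0.012664951504465853 115.70204560324783
```

>>> {"api": "send_rows", "payload": {
  "moves": [0,0,-0.05,0,0,0,1.0,0,0,0,0,0,0,1.0,0,0,-0.05,0,0,0,1.0,0,0,0,0,0,0,1.0]
}}

```text
time: 67.75
ee_pos: [0.4407, 0.34, 0.0432]
tcp_rot: [-180.0, 0.0, 177.3]
wrist_force: [11.4, -2.7, -4.2]
opening: 0.0127
grasp_force: 111.7
```

```bash
python3 -c "
from workcell import bot
o=bot.get_obs(); print(o['joint_efforts'],o['ee_pos'],o['wrist_force'],o['torque'],o['opening'],o['grasp_force'])"
```

```text
[  2.48265043 -56.62172198  46.98976278   1.70108099   0.6711562
   0.06388923] [0.44074185 0.3399804  0.04316151] [11.41051844 -2.74329949 -4.19418561] [ 0.24426988 -1.04450301  0.20839574] 0.012733705885870824 111.73487141573332
```

>>> {"api": "send_rows", "payload": {
  "moves": [0,0,-0.05,0,0,0,1.0,0,0,0,0,0,0,1.0,0,0,-0.05,0,0,0,1.0,0,0,0,0,0,0,1.0]
}}

```text
time: 68.25
ee_pos: [0.4406, 0.34, 0.0407]
tcp_rot: [-180.0, -0.0, 177.3]
wrist_force: [-0.4, 0.7, -6.4]
opening: 0.0127
grasp_force: 110.0
```

```bash
python3 -c "
from workcell import bot
o=bot.get_obs(); print(o['joint_efforts'],o['ee_pos'],o['wrist_force'],o['torque'],o['opening'],o['grasp_force'])"
```

```text
[ 3.49291591e-01 -5.61891747e+01  4.88293362e+01  2.51522911e-02
 -4.44061887e-01 -3.38464777e-02] [0.44063201 0.34000051 0.04068262] [-0.3734795   0.67715182 -6.44295556] [ 0.9615464   0.27328757 -0.29026036] 0.012674852755058582 109.98039756843355
```

>>> {"api": "send_rows", "payload": {
  "moves": [0,0,-0.05,0,0,0,1.0,0,0,0,0,0,0,1.0,0,0,-0.05,0,0,0,1.0,0,0,0,0,0,0,1.0]
}}

```text
time: 68.75
ee_pos: [0.4406, 0.34, 0.0382]
tcp_rot: [-180.0, -0.0, 177.3]
wrist_force: [-1.4, 2.2, -4.6]
opening: 0.0128
grasp_force: 106.8
```

>>> {"api": "send_rows", "payload": {
  "moves": [0,0,-0.05,0,0,0,1.0,0,0,0,0,0,0,1.0,0,0,-0.05,0,0,0,1.0,0,0,0,0,0,0,1.0]
}}

```text
time: 69.25
ee_pos: [0.4405, 0.34, 0.0356]
tcp_rot: [180.0, -0.0, 177.3]
wrist_force: [-7.3, 3.6, -5.3]
opening: 0.0124
grasp_force: 115.1
```

```bash
python3 -c "
from workcell import bot
o=bot.get_obs(); print(o['ee_pos'],o['wrist_force'],o['torque'],o['opening'],o['grasp_force'])
for f in (lambda:bot.boxes_of('scene','tray'),lambda:bot.camera('scene')):
    try: print(str(f())[:200])
    except Exception as e: print(e)"
```

```text
[0.44054786 0.34002371 0.03562791] [-7.28658205  3.62733743 -5.34134485] [-0.1288705   1.05105092 -0.42394297] 0.012367991065293833 115.0940665340022
[{'extent': [131.6, 280.9, 251.3, 363.9], 'p': 0.98}]
200 camera calls are used up
```

>>> {"api": "send_rows", "payload": {
  "moves": [0,0,-0.05,0,0,0,1.0,0,0,0,0,0,0,1.0,0,0,-0.05,0,0,0,1.0,0,0,0,0,0,0,1.0]
}}

```text
time: 69.8
ee_pos: [0.4406, 0.34, 0.0332]
tcp_rot: [-180.0, -0.0, 177.3]
wrist_force: [3.3, -7.6, -6.7]
opening: 0.0129
grasp_force: 108.4
```

>>> {"api": "send_rows", "payload": {
  "moves": [0,0,-0.04,0,0,0,1.0,0,0,0,0,0,0,1.0]
}}

```text
time: 70.05
ee_pos: [0.4407, 0.34, 0.0323]
tcp_rot: [-180.0, 0.0, 177.3]
wrist_force: [3.9, 2.5, -5.1]
opening: 0.0128
grasp_force: 110.4
```

>>> {"api": "send_rows", "payload": {
  "moves": [0,0,-0.04,0,0,0,1.0,0,0,0,0,0,0,1.0]
}}

```text
time: 70.3
ee_pos: [0.4406, 0.34, 0.0312]
tcp_rot: [180.0, -0.0, 177.3]
wrist_force: [-10.1, 9.4, -6.1]
opening: 0.0125
grasp_force: 121.0
```

The fingertips are now inside the tray at about 33 mm. Its floor must be below them and above the plate, so the underside can only be 25–29 mm up. I release gently and then withdraw straight up.

>>> {"api": "send_rows", "payload": {
  "moves": [0,0,0,0,0,0,0.65,0,0,0,0,0,0,0.6,0,0,0,0,0,0,0.5,0,0,0,0,0,0,0.4,0,0,0,0,0,0,0.4,0,0,0,0,0,0,0.4],
  "squeeze": 20
}}

```text
time: 71.05
ee_pos: [0.4407, 0.34, 0.0313]
tcp_rot: [180.0, 0.0, 177.3]
wrist_force: [-0.4, -0.6, 0.2]
opening: 0.0255
grasp_force: 0.0
```

```bash
python3 -c "
from workcell import bot
o=bot.get_obs(); print(o['ee_pos'],o['wrist_force'],o['torque'],o['opening'],o['grasp_force'])"
```

```text
[0.44068281 0.34002914 0.03128714] [-0.43765028 -0.60430999  0.18130468] [ 0.034196    0.01343624 -0.01327617] 0.025489662958268634 0.0
```

>>> {"api": "send_rows", "payload": {
  "moves": [0,0,0.4,0,0,0,0.35,0,0,0.6,0,0,0,0.35,0,0,0.7,0,0,0,0.35,0,0,0.4,0,0,0,0.35,0,0,0,0,0,0,0.35,0,0,0,0,0,0,0.6,0,0,0,0,0,0,0.75,0,0,0,0,0,0,0.75]
}}

```text
time: 72.05
ee_pos: [0.4405, 0.3399, 0.0833]
tcp_rot: [-180.0, -0.0, 177.3]
wrist_force: [-0.4, 0.6, -1.0]
opening: 0.013
grasp_force: 21.2
```

>>> {"api": "send_rows", "payload": {
  "moves": [0,0,0,0,0,0,0.35,0,0,0,0,0,0,0.35,0,0,0,0,0,0,0.35,0,0,0.5,0,0,0,0.35,0,0,0,0,0,0,0.75,0,0,0,0,0,0,0.75,0,0,0,0,0,0,0.75,0,0,0,0,0,0,0.75]
}}

```text
time: 73.05
ee_pos: [0.4406, 0.3399, 0.0961]
tcp_rot: [-180.0, -0.0, 177.3]
wrist_force: [0.7, 0.3, 0.8]
opening: 0.0109
grasp_force: 0.0
```

The probe finds the handle at 83 mm but not at 96 mm, so its top is where it should be (93 mm) for a tray standing flat on the plate. I withdraw and hand in.

>>> {"api": "send_rows", "payload": {
  "moves": [0,0,0.6,0,0,0,0.5,0,0,0.9,0,0,0,0.5,0,0,0.9,0,0,0,0.5,0,0,0.9,0,0,0,0.5,0,0,0.9,0,0,0,0.5,0,0,0.5,0,0,0,0.5,0,0,0,0,0,0,0.5,0,0,0,0,0,0,0.5]
}}

```text
time: 74.05
ee_pos: [0.4405, 0.3399, 0.213]
tcp_rot: [-180.0, -0.0, 177.3]
wrist_force: [-0.5, -0.9, 0.3]
opening: 0.0212
grasp_force: 0.0
```

```bash
python3 -c "
from workcell import bot
print(bot.get_obs()['ee_pos']); print(bot.job_done())"
```

```text
[0.44049118 0.339874   0.21296944]
the job is handed in; nothing more can be done
None
```

Job handed in with no verdict returned: all three blocks were tipped groove up, each with a seated sleeve by camera at about 40 s, and the tray was set on the plate, but a scripting error had used up the camera calls, so the tray's placing was only checked by touch (handle height) and its sleeve and the final scene were not seen.

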